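# Open the vents of a specimen drying chamber and lock its lid

## Task

Get the specimen drying chamber ready for airing: unscrew every vent plug that is fitted in its front ports (anticlockwise), draw each straight out and lay it flat on the floor of the open white tray. Swing the lid's latch bar right down into its bracket, and then push the steel retaining pin through the holes of bracket and bar until its square handle meets the bracket. Leave the jar, the dish and the forceps where they are.

Things in the scene. Friction and masses are not known exactly. Their poses are not given: they have to be found in the camera images.
- chamber: Drying chamber, white box with grey lid, fixed to the bench: 130 mm deep (x), 420 mm wide (y), 130 mm high, lid top at z = 130. Origin under its centre; -x is its front, facing the robot; z up. In its frame (mm): port faces at x = -110, y = -130, 0, 130, z = 85; latch_hinge (-37, 170, 162); bracket_hole (-55, 40, 162)
- port0 (a point): Centre of the front face of the right-hand (-y) port; axes as the chamber's. Octagonal aluminium port 60 mm across, standing 45 mm out of the chamber's front, axis level along the chamber's x, 85 mm above the bench. Ports are 130 mm apart
- port1 (a point): The same for the middle port. All ports have a coarse thread, lead 25 mm per turn: a plug turned anticlockwise seen from the front (its top moving to the chamber's +y) comes out 0.07 mm per degree, lets go after about 115 degrees, and from then to 150 degrees pulls straight out to -x; it is clear of the port after 40 mm
- port2 (a point): The same for the left-hand (+y) port
- plug0: Vent plug screwed home in port0 (may be absent), 114 mm long, 160 g. Origin on the axis at the flange's seating face, +x to the threaded end, z up as fitted. Steel shank x = 0 to 34 mm, 24 mm dia, with two thread lugs 41 mm over both; grey hexagonal flange 48 mm across flats, x = -7 to 0; neck 20 mm dia; hexagonal grip x = -80 to -25 mm, 32 mm across flats
- plug1: As plug0, in port1 (may be absent). The hexagon has flats facing its own +z and -z and the others 60 degrees apart about x, so on a fitted plug the pads fit flats when the tool leans 30 degrees to either side of vertical about the axis. A plug let go while still in its thread stays put; once the thread has released it droops or falls if not held
- plug2: As plug0, in port2 (may be absent). A loose plug lying on a flat floor rests on flange and grip end, its axis about 24 mm up at the flange and 17 mm at the grip's end
- tray: White plastic tray, fixed, 180 x 250 mm, 35 mm high outside, walls and floor 5 mm. Origin under its centre, x along its short side
- latch (a joint): Angle of the latch bar, rad: 0 = lying level in its bracket (a stop), growing as it swings up, about 1.57 upright, at most 1.8. The hinge is stiff: the bar stays where it is left; about 3 to 5 N at its end moves it
- latch_hinge (a point): Centre of the latch bar's hinge on the lid, 162 mm above the bench; axes as the chamber's, hinge axis x. The steel bar is 14 mm thick (x), 32 mm deep, 150 mm long; closed it points level to the chamber's -y, open it stands up (angle from -y towards +z). A 16 mm square hole runs through it along x, 130 mm from the hinge
- latch_end (a point): Middle of the latch bar's free end, 150 mm from the hinge
- bracket_hole (a point): Centre of the 16 mm square hole in the bracket's front face, axes as the chamber's, 162 mm above the bench, 10 mm behind the chamber's front wall. Two upright steel cheeks 8 mm thick, 28 mm wide, 20 mm apart along x, rise 14 mm above this centre; the closed bar lies between them and all holes line up along x, 36 mm in all
- pin: Retaining pin lying on the bench, 120 g: square dark handle 26 x 26 x 55 mm (x = -55 to 0), coaxial round steel shank 10 mm dia, 60 mm long, the last 6 mm tapered. Origin on the axis where shank meets handle; +x to the tip. Lying, its axis is 13 mm above the bench
- pin_tip (a point): Tip of the pin's shank
- jar: Bystander: jar with yellow cap, 60 mm dia, 90 mm high; origin under its centre
- dish: Bystander: clear round dish, 90 mm dia, 16 mm high; origin under its centre
- forceps: Bystander: steel forceps, 130 mm long, lying; origin under its middle

How it is judged (in metres and radians):
On the way, in this order (a step that is already met when the one before it is completed fails the run):
1. the latch bar lies in its bracket (value of joint latch below 0.05 rad), for 0.2 s.
2. the pin is through bracket and bar (value of joint latch below 0.05 rad and x of pin_tip in the frame of bracket_hole between 0.045 and 0.068 m and y of pin_tip in the frame of bracket_hole between -0.012 and 0.012 m and z of pin_tip in the frame of bracket_hole between -0.014 and 0.014 m and angle between the x axis of pin and the x axis of chamber, either way round below 0.25 rad), for 0.2 s.
At the end, for the whole second after the job is handed in: Each plug lies at rest on the tray floor (origin within 85 mm in x and 120 mm in y of its centre, under 45 mm up, axis within 13 degrees of level); latch under 0.05 rad; pin tip at least 45 mm beyond the bracket's front face along the holes, at rest (all of step 2 and x of plug0 in the frame of tray between -0.085 and 0.085 m and y of plug0 in the frame of tray between -0.12 and 0.12 m and z of plug0 in the frame of tray between 0 and 0.045 m and angle between plug0's own x axis and vertical between 1.33 and 1.81 rad and linear speed of each of plug0, plug1, plug2, pin below 0.03 m/s and x of plug1 in the frame of tray between -0.085 and 0.085 m and y of plug1 in the frame of tray between -0.12 and 0.12 m and z of plug1 in the frame of tray between 0 and 0.045 m and angle between plug1's own x axis and vertical between 1.33 and 1.81 rad and x of plug2 in the frame of tray between -0.085 and 0.085 m and y of plug2 in the frame of tray between -0.12 and 0.12 m and z of plug2 in the frame of tray between 0 and 0.045 m and angle between plug2's own x axis and vertical between 1.33 and 1.81 rad); the robot touches nothing.
It fails at once if the jar is pushed more than 50 mm from its place (distance of jar from where it was at the start of the episode above 0.05 m).
It fails at once if the dish is pushed more than 50 mm from its place (distance of dish from where it was at the start of the episode above 0.05 m).
It fails at once if the forceps is pushed more than 50 mm from its place (distance of forceps from where it was at the start of the episode above 0.05 m).
Of plug0, plug1, plug2 only 2 to 3 are there at a start; the rules pass over those that are not, and their reading is None.
At some moment in a run one of pin may be knocked a few centimetres aside while the robot is not near it.
Once in a run the grip may slacken for a moment while it holds something.
It also fails if it takes over 210 s, if anything falls off the work surface, if the arm or the gripper's body presses on something with over 40 N, if the wrist force passes 120 N, or if a joint passes its speed limit or range.

## Robot

A 7-joint arm with a two-finger parallel gripper is mounted at the origin on the work surface. World frame = base frame: x ahead of the robot, y to its left, z up, the work surface at z = 0. Lengths are in m, angles in degrees, forces in N, time in s.
With the tool pointing down it reaches from about 0.425 to 0.875 m from the base axis. Payload 4.7 kg.
Tool frame: the origin (TCP) lies on the mounting face of the last link; the fingertips stand 182 mm ahead of it and the grasp point (between the pads) lies 164 mm ahead of it; z points along the fingers, x is the direction in which the jaws open and shut, and the axes are right-handed (so a half turn about z gives the same grasp; the last joint's range is limited). The gripper opens to 87 mm and grips with 3 to 60 N. Pads are 19 mm wide; open, the fingers measure 117 mm over their backs; the gripper's body (75 mm by 190 mm) begins 51 mm behind the grasp point.
Start: joints at [-65.541, 18.392, -4.016, 83.108, 1.295, 78.541, -3.26], TCP at [0.261, 0.595, 0.405] pointing down, gripper open.
Joint ranges: [-163.93, 163.93], [-17.29, 119.83], [-79.2, 71.16], [3.27, 140.29], [-89.18, 269.18], [5.43, 117.66], [-154.24, 154.24]. Speed limits (degrees/s): [147.25, 147.25, 180, 180, 180, 180, 180].

## Interface

Orientations are given as [roll, pitch, yaw] about the fixed x, y, z axes, in that order (R = Rz(yaw) Ry(pitch) Rx(roll)).
In Python, from cell import status, cams, env, outline_of, landmark_of gives the robot as it stands. The module is installed in compiled form; this text tells all that it offers.
- The arm moves only by the tool jog_arm, never from a script. Its argument "rows" is a list of rows, each a list of 7 numbers: the closure, from 0 (fully open) to 1 (shut), then the shift along the tool's x, y, z in m, then the turn, a rotation vector about the tool's x, y, z in degrees. A call has 1 to 12 rows; each row shifts and turns the commanded pose from where the row before left it, along the tool's axes as they then stand; what a row does not reach is not made up. A row lasts 1/12 s, in which the tool goes at most 41.7 mm and 7.16 degrees, less where a joint would pass 70% of its speed; a pose out of reach is approached as far as the arm can. A call with a gripper value outside its range is refused whole. The fingers move at their own pace and stop on an object; "grip_force" is the grip in N (left out, the last holds). Time passes only in rows, so rows that do not move let the fingers close. It gives the time, the measured TCP pose, the force and the opening at its end, in the units of the state.
- status.get_obs(): the state, without advancing time (a new reading comes with each control period).
- cams.read_camera(name): name is "scene" or "top"; returns (picture, depth): 400x640x3 uint8, red, green, blue; 400x640 float32, m along the optical axis (not along the pixel's ray), 0 where there is no reading.
- cams.camera_params(name): a dict with "vfov" (degrees; the focal length in pixels is half the picture's height over the tangent of half this angle, whatever the lens; pixels are square), "cx", "cy" (the principal point, pixels), "eye" and "attitude" of the camera in the world. Camera axes: x right, y up, looking along -z (the intrinsics and any distortion apply to the point x, -y, -z); pixel columns grow to the right and rows downward; lengths in m; the calibration is good to about 2 mm. A picture is of the moment at which its call begins. camera_params takes no time and is no camera call.
- env.sign_off(): hands the job in, once; it reports no verdict.
Trained networks look in the newest picture that a camera, given by its name, has taken for a name from the list of things; names that differ only in an ending like _2 or _b are one class to them, and where a whole thing is asked for, a point or a joint stands for the part that bears it (a point fixed in the world has none). Each returns a list of dicts, best first, with "conf" (0 to 1); they miss things now and then, are a little off and sometimes report something else, mostly with a low value. They report only what shows in the picture. A call takes as long as a camera call.
- outline_of(camera, name): "pixels" (400x640 bool, what is visible of it) and "box" ([left, top, right, bottom] in pixels, round what is visible of it).
- landmark_of(camera, name): "position" ([row, column] in pixels: a listed point, or the origin of a listed thing).
The state is a dict: "time_s": time; "qpos": joint angles; "joint_velocities": joint speeds; "effort": joint torques, N m; "tool_pos": TCP position; "tool_rot": TCP orientation; "force": force on the tool from outside, world axes, zero at the start; "wrist_torque": the same for the moment, N m; "grip_width": finger opening in m.
Only numpy, scipy, OpenCV 4.12 (cv2) and the standard library are available. Lean on these libraries where they do the work, as an engineer would, in place of code of your own. Each camera call takes 0.05 s, during which the arm holds its last target. There are 200 camera calls.

## Working session

There is one attempt and no reset: what is moved stays moved. The work goes in short steps, Python scripts to look and compute and a tool call to move; the robot and the scene stay as the last step left them, time stands still between calls to the robot, and variables do not carry over. Pictures are saved under pics/ and viewed, about 12 in all and at most 16, crops included, and the job is handed in when it is done.

Besides the shell and the picture viewer there is one more tool, called by a JSON object that holds its "op" and its "data", one argument or row to a line. jog_arm: Moves the arm, as the interface text tells. Its arguments: {"type":"object","properties":{"rows":{"type":"array"},"grip_force":{"type":"number"}},"required":["rows"]}

```bash
mkdir -p pics
cat > h.py <<'E'
import numpy as np, cv2
from scipy.spatial.transform import Rotation as R
from cell import status, cams, env, outline_of, landmark_of
np.set_printoptions(precision=4,suppress=True)
def shot(n,save=None):
    p,d=cams.read_camera(n)
    if save: cv2.imwrite(f'pics/{save}.png',p[:,:,::-1])
    return p,d
E
python3 - <<'E'
from h import *
for c in('scene','top'):
    shot(c,c+'0'); print(c,cams.camera_params(c))
print(status.get_obs())
E
```

```text
scene {'vfov': 54.26076118235165, 'cx': 323.78936352545503, 'cy': 198.33545337584476, 'eye': array([ 0.9634, -0.1808,  0.9079]), 'attitude': array([30.4534,  0.4094, 66.7407])}
top {'vfov': 48.60850750695954, 'cx': 324.1226975042914, 'cy': 200.04677880217682, 'eye': array([ 0.3427, -0.0188,  1.143 ]), 'attitude': array([ 10.8407,   0.798 , -89.4063])}
{'time_s': 0.1, 'qpos': array([-65.538 ,  18.4349,  -4.0144,  83.1676,   1.2966,  78.5426,
        -3.2603]), 'joint_velocities': array([ 0.0918, -0.0122, -0.0306, -0.0749,  0.0592,  0.1809,  0.082 ]), 'effort': array([  0.0001, -49.2571,  -0.4057, -31.3398,  -0.0643,   0.0396,
         0.0001]), 'tool_pos': array([0.2608, 0.5952, 0.4038]), 'tool_rot': array([179.9925,   0.0998,  66.3465]), 'force': array([-0.1643, -0.8167, -0.3032]), 'wrist_torque': array([-0.0188, -0.058 , -0.0295]), 'grip_width': 0.0867625889372382}
```

View pics/scene0.png

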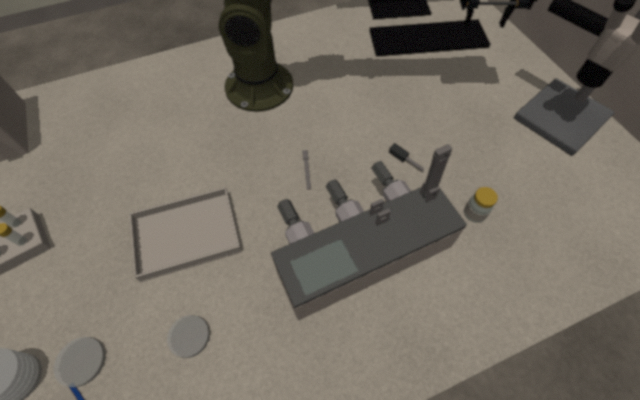

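View pics/top0.png

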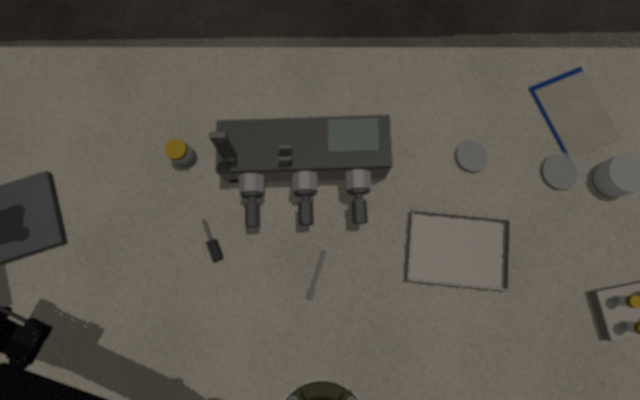

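```bash
cat >> h.py <<'E'
P={c:cams.camera_params(c) for c in('scene','top')}
def RC(c): return R.from_euler('xyz',P[c]['attitude'],degrees=True).as_matrix()
def foc(c): return 200/np.tan(np.radians(P[c]['vfov']/2))
def ray(c,r,k):
    p=P[c]; f=foc(c); return RC(c)@np.array([(k-p['cx'])/f,-(r-p['cy'])/f,-1.])
def proj(c,X):
    p=P[c]; v=(np.atleast_2d(X)-p['eye'])@RC(c); f=foc(c)
    return np.c_[p['cy']-f*v[:,1]/-v[:,2],p['cx']+f*v[:,0]/-v[:,2]]
def atz(c,rc,z):
    d=ray(c,*rc); return P[c]['eye']+d*(z-P[c]['eye'][2])/d[2]
def cloud(c,d):
    r,k=np.mgrid[0:400,0:640]; p=P[c]; f=foc(c)
    V=np.stack([(k-p['cx'])/f,-(r-p['cy'])/f,-np.ones_like(r)],-1)*d[...,None]
    return V@RC(c).T+p['eye']
def tri(rc):  # dict cam->(r,c)
    A=np.zeros((3,3));b=np.zeros(3)
    for c,x in rc.items():
        d=ray(c,*x);d/=np.linalg.norm(d);M=np.eye(3)-np.outer(d,d);A+=M;b+=M@P[c]['eye']
    X=np.linalg.solve(A,b)
    return X,{c:(np.array(proj(c,X)[0])-x).round(1) for c,x in rc.items()}
def lm(names,cs=('scene','top')):
    out={}
    for n in names:
        rc={}
        for c in cs:
            l=landmark_of(c,n)
            if l: rc[c]=np.array(l[0]['position']); print(n,c,[(np.round(x['position'],1),round(x['conf'],2)) for x in l[:3]])
            else: print(n,c,None)
        if len(rc)==2: X,e=tri(rc); out[n]=X; print('   ->',X,e)
        elif rc: out[n]=rc
    return out
E
python3 - <<'E'
from h import *
D={c:shot(c)[1] for c in('scene','top')}
lm(['chamber','port0','port1','port2','plug0','tray','latch_hinge','latch_end','bracket_hole','pin','pin_tip','jar','dish','forceps'])
for c in D:
    X=cloud(c,D[c]); 
    print(c,(D[c]==0).mean())
    for n in('tray','chamber','pin'):
        o=outline_of(c,n)
        if o:
            m=o[0]['pixels']&(D[c]>0); x=X[m]; print(n,o[0]['conf'],o[0]['box'],m.sum(),np.percentile(x,[2,50,98],axis=0).round(3).tolist())
np.savez('d0.npz',**D)
E
```

```text
chamber scene [(array([256.6, 366.5]), 0.71)]
chamber top [(array([157.7, 308.9]), 0.55), (array([194.1, 253.2]), 0.39)]
   -> [0.6722 0.0448 0.0211] {'scene': array([ 0.3, -2. ]), 'top': array([-0.6, -1.7])}
port0 scene [(array([229.7, 296.1]), 0.86), (array([210., 345.]), 0.68), (array([188.1, 392.9]), 0.66)]
port0 top [(array([196.9, 251.5]), 0.87), (array([190.6, 360.7]), 0.64), (array([193.1, 306. ]), 0.63)]
   -> [0.5564 0.0396 0.1078] {'scene': array([-28. ,  47.8]), 'top': array([-3.4, 55.1])}
port1 scene [(array([229.7, 296.1]), 0.86), (array([210., 345.]), 0.68), (array([188.1, 392.9]), 0.66)]
port1 top [(array([196.9, 251.5]), 0.87), (array([190.6, 360.7]), 0.64), (array([193.1, 306. ]), 0.63)]
   -> [0.5564 0.0396 0.1078] {'scene': array([-28. ,  47.8]), 'top': array([-3.4, 55.1])}
port2 scene [(array([229.7, 296.1]), 0.86), (array([210., 345.]), 0.68), (array([188.1, 392.9]), 0.66)]
port2 top [(array([196.9, 251.5]), 0.87), (array([190.6, 360.7]), 0.64), (array([193.1, 306. ]), 0.63)]
   -> [0.5564 0.0396 0.1078] {'scene': array([-28. ,  47.8]), 'top': array([-3.4, 55.1]
[... 2085 characters left out ...]
0.18 [167.1, 315.9, 208.9, 360.1] 1426 [[0.641, -0.433, 0.003], [0.684, -0.392, 0.017], [0.724, -0.352, 0.02]]
chamber 0.85 [270.1, 146.2, 467.1, 323.7] 14741 [[0.573, -0.156, 0.027], [0.682, 0.039, 0.13], [0.744, 0.243, 0.268]]
pin 0.54 [389.2, 143.8, 419.6, 167.6] 285 [[0.405, 0.255, 0.001], [0.436, 0.275, 0.021], [0.49, 0.303, 0.029]]
top 0.0040546875
tray 0.58 [406.7, 209.1, 515.2, 291.9] 7541 [[0.344, -0.463, 0.001], [0.433, -0.345, 0.006], [0.524, -0.216, 0.037]]
chamber 0.22 [240.3, 192.3, 262.0, 230.4] 517 [[0.479, 0.153, 0.072], [0.517, 0.17, 0.095], [0.559, 0.191, 0.108]]
pin 0.89 [202.7, 220.9, 223.7, 264.1] 332 [[0.401, 0.258, 0.001], [0.435, 0.278, 0.024], [0.494, 0.305, 0.029]]
```

Run:
```python
from h import *
D=np.load('d0.npz')
S=[(188.1,392.9),(210,345),(229.7,296.1)][::-1]; T=[(196.9,251.5),(193.1,306),(190.6,360.7)][::-1]
obs=[];loc=[]
for i in range(3):
    X,e=tri({'scene':np.array(S[i]),'top':np.array(T[i])}); print('port',i,X,e); obs.append(X);loc.append([-.11,-.13+.13*i,.085])
obs+= [[.6246,.2207,.1682],[.6156,.0898,.1642],[.6722,.0448,.0211]]; loc+=[[-.037,.17,.162],[-.055,.04,.162],[0,0,0]]
o=np.array(obs)[:,:2];l=np.array(loc)[:,:2]
oc,lc=o-o.mean(0),l-l.mean(0)
y=np.arctan2((lc[:,0]*oc[:,1]-lc[:,1]*oc[:,0]).sum(),(lc*oc).sum())
Rz=np.array([[np.cos(y),-np.sin(y)],[np.sin(y),np.cos(y)]]);t=o.mean(0)-Rz@l.mean(0)
print('lm fit yaw',np.degrees(y),t,'res',(o-(l@Rz.T+t))*1000)
for c in D:
    X=cloud(c,D[c]).reshape(-1,3)
    m=(abs(X[:,2]-.13)<.006)&(X[:,0]>.57)&(X[:,0]<.78)&(X[:,1]>-.25)&(X[:,1]<.3)
    im=((X[m][:,:2]-[.5,-.3])*1000).astype(np.float32)
    g=np.zeros((300,650),np.uint8); g[im[:,0].astype(int),im[:,1].astype(int)]=255
    g=cv2.morphologyEx(cv2.morphologyEx(g,cv2.MORPH_CLOSE,np.ones((9,9))),cv2.MORPH_OPEN,np.ones((15,15)))
    q=np.argwhere(g).astype(np.float32)
    print(c,m.sum(),'lid rect',cv2.minAreaRect(q), 'medz',np.median(X[m][:,2]))
    # tray rim 
    m=(abs(X[:,2]-.035)<.006)&(X[:,0]>.3)&(X[:,0]<.56)&(X[:,1]>-.52)&(X[:,1]<-.18)
    print('tray',m.sum(),cv2.minAreaRect((X[m][:,:2]*1000).astype(np.float32)), np.percentile(X[m][:,:2],[2,98],axis=0))
    # bench z
    m=(X[:,0]>.35)&(X[:,0]<.45)&(X[:,1]>.05)&(X[:,1]<.2); print('bench z',np.median(X[m][:,2]))
    # latch pts
    m=(X[:,2]>.19)&(X[:,0]>.55)&(X[:,0]<.75)&(X[:,1]>.1)&(X[:,1]<.3);print('latch',m.sum(),X[m].mean(0),np.percentile(X[m],[3,97],axis=0))
    for yy in(-.08,.05,.18):
        m=(X[:,2]>.05)&(X[:,0]>.46)&(X[:,0]<.545)&(abs(X[:,1]-yy)<.05); q=X[m]
        if len(q): 
            A=np.polyfit(q[:,0],q[:,1],1); print(' grip',len(q),q.mean(0),q.min(0),q.max(0),'axis deg',np.degrees(np.arctan(A[0])))
    m=(X[:,2]>.006)&(X[:,0]>.38)&(X[:,0]<.53)&(abs(X[:,1]-.28)<.06);q=X[m]
    print('pin',len(q),q.mean(0),cv2.minAreaRect((q[:,:2]*1000).astype(np.float32)))
```

```text
port 0 [ 0.5693 -0.0896  0.0867] {'scene': array([ 0.1, -0.6]), 'top': array([-0.1, -0.6])}
port 1 [0.5634 0.0418 0.0774] {'scene': array([-0.1,  0.4]), 'top': array([0.1, 0.4])}
port 2 [0.5535 0.1773 0.0762] {'scene': array([ 0. , -0.1]), 'top': array([-0. , -0.1])}
lm fit yaw 3.254700474813948 [0.672  0.0499] res [[-0.1929 -3.3795]
 [ 1.2148 -1.7715]
 [-1.2812  3.8589]
 [-0.7796  3.2182]
 [ 0.8106  3.1305]
 [ 0.2283 -5.0566]]
scene 10112 lid rect ((173.16131591796875, 346.86297607421875), (129.93130493164062, 419.7240295410156), 2.2578039169311523) medz 0.13090194019539447
tray 909 ((430.9434814453125, -341.77947998046875), (250.9569854736328, 183.6490936279297), 84.7409896850586) [[ 0.3341 -0.4696]
 [ 0.5293 -0.2135]]
bench z 0.0007804679051930385
latch 616 [0.6337 0.2048 0.2638] [[0.6248 0.1907 0.1958]
 [0.6374 0.224  0.3131]]
 grip 343 [ 0.5185 -0.0906  0.0939] [ 0.4875 -0.1082  0.0727] [ 0.5447 -0.0705  0.102 ] axis deg 2.72204564157457
 grip 332 [0.5146 0.0374 0.0936] [0.4824 0.0211 0.0735] [0.5441 0.0602 0.1023] axis deg 3.5235555805073395
 grip 314 [0.5106 0.1654 0.0933] [0.
[... 373 characters left out ...]
31, -339.849853515625), (251.42803955078125, 180.68617248535156), 84.68579864501953) [[ 0.3349 -0.4687]
 [ 0.5288 -0.2107]]
bench z -0.0002572577276926946
latch 419 [0.6276 0.2077 0.2675] [[0.6241 0.1925 0.1944]
 [0.6371 0.2249 0.3133]]
 grip 366 [ 0.5154 -0.0872  0.0932] [ 0.4883 -0.1063  0.0653] [ 0.5439 -0.0697  0.1027] axis deg 2.5037992148073465
 grip 374 [0.5119 0.0411 0.093 ] [0.4834 0.024  0.0743] [0.5443 0.0617 0.1039] axis deg 0.6355507797634521
 grip 400 [0.5078 0.1699 0.0925] [0.4785 0.1521 0.0684] [0.5445 0.191  0.102 ] axis deg 3.108346703370682
pin 353 [0.4385 0.2798 0.0218] ((446.60626220703125, 286.29742431640625), (103.96526336669922, 78.46661376953125), 58.631752014160156)
```

```bash
cat >> h.py <<'E'
CH=(np.array([.6736,.0473,0]),R.from_euler('z',2.3,degrees=True))
def ch(x,y,z): return CH[0]+CH[1].apply(np.array([x,y,z])/1000)
def plan(wps,speed=.036,rot=6.5):
    """wps: list of (grasp-or-tip point world, off along tool (m) from TCP, rpy deg). prints rows in tool axes"""
    o=status.get_obs(); p=np.array(o['tool_pos']); q=R.from_euler('xyz',o['tool_rot'],degrees=True)
    print('t',o['time_s'],'at',p,o['tool_rot'],'F',o['force'],'w',round(o['grip_width'],4))
    for pt,off,rpy in wps:
        q2=R.from_euler('xyz',rpy,degrees=True); p2=np.array(pt)-q2.apply([0,0,off])
        dr=(q.inv()*q2).as_rotvec(degrees=True); n=int(max(np.ceil(np.linalg.norm(p2-p)/speed),np.ceil(np.linalg.norm(dr)/rot),1))
        if np.linalg.norm(dr)<.3: s=[q.inv().apply(p2-p)/n]
        else: # per-row in the turning frame, mean over the rows
            s=[(q*R.from_rotvec(dr*i/n,degrees=True)).inv().apply((p2-p)/n) for i in range(n)]
        print(f'n={n} turn/row',np.round(dr/n,2).tolist(),'shift/row',[np.round(x,4).tolist() for x in s])
        p,q=p2,q2
TIP=.182; G=.164
E
python3 - <<'E'
from h import *
hx=ch(-37,170,162); print('hinge',hx)
def c(a,r=100,w=9.5,clear=0):
    a=np.radians(a); return ch(-37,170-r*np.cos(a)+16*np.sin(a)+w+clear,162+r*np.sin(a)+16*np.cos(a))
D=[180,0,2.3]
plan([(ch(-37,240,275),TIP,D),(c(90,110,9.5,6),TIP,D)]+[(c(a),TIP,D) for a in(90,70,50,30,10,0)]+[(c(0)-[0,0,.003],TIP,D),(c(0)+[0,0,.12],TIP,D)])
D0=np.load('d0.npz')
for k in D0:
    X=cloud(k,D0[k]).reshape(-1,3); L=CH[1].inv().apply(X-CH[0])*1000
    m=(L[:,2]>150)&(abs(L[:,0]+40)<40)&(abs(L[:,1]-40)<40); print(k,m.sum(),L[m].mean(0),np.percentile(L[m],[5,95],axis=0))
    m=(L[:,2]>185)&(abs(L[:,0]+40)<40)&(abs(L[:,1]-170)<40); print(k,m.sum(),L[m].mean(0),np.percentile(L[m],[5,95],axis=0))
    m=(X[:,2]>.018)&(X[:,0]>.38)&(X[:,0]<.53)&(abs(X[:,1]-.28)<.045);q=X[m]; print('handle',m.sum(),q.mean(0),cv2.minAreaRect((q[:,:2]*1000).astype(np.float32)))
E
```

```text
hinge [0.6298 0.2157 0.162 ]
t 1.9 at [0.2608 0.5954 0.4048] [179.9978  -0.0043  66.3484] F [-0.4696  0.3094 -0.8567] w 0.0869
n=14 turn/row [-0.0, -0.0, 4.57] shift/row [[-0.0098, 0.0328, -0.0037], [-0.0071, 0.0335, -0.0037], [-0.0044, 0.034, -0.0037], [-0.0017, 0.0342, -0.0037], [0.001, 0.0342, -0.0037], [0.0038, 0.0341, -0.0037], [0.0065, 0.0336, -0.0037], [0.0091, 0.033, -0.0037], [0.0117, 0.0322, -0.0037], [0.0143, 0.0312, -0.0037], [0.0167, 0.0299, -0.0037], [0.019, 0.0285, -0.0037], [0.0212, 0.0269, -0.0037], [0.0233, 0.0251, -0.0037]]
n=2 turn/row [0.0, 0.0, 0.0] shift/row [[0.0, 0.0192, 0.0015]]
n=1 turn/row [0.0, 0.0, 0.0] shift/row [[-0.0, 0.006, 0.01]]
n=1 turn/row [0.0, 0.0, 0.0] shift/row [[-0.0, 0.0352, 0.0006]]
n=1 turn/row [0.0, 0.0, 0.0] shift/row [[-0.0, 0.0329, 0.0126]]
n=1 turn/row [0.0, 0.0, 0.0] shift/row [[0.0, 0.0266, 0.023]]
n=1 turn/row [0.0, 0.0, 0.0] shift/row [[-0.0, 0.0171, 0.0307]]
n=1 turn/row [0.0, 0.0, 0.0] shift/row [[-0.0, 0.0043, 0.0171]]
n=1 turn/row [0.0, 0.0, 0.0] shift/row [[0.0, -0.0, 0.003]]
n=4 turn/row [0.0, 0.0, 0.0] shift/row [[0.0, 0.0, -0.0308]]
scene 231 [-36.3117  39.2685 167.0479] [[-54.264   26.5762 151.7617]
 [-19.5232  52.6195 178.086 ]]
scene 633 [-33.5495 159.162  261.7865] [[-42.0794 145.3873 195.3344]
 [-29.9902 176.8636 312.5923]]
handle 192 [0.4327 0.2761 0.0248] ((448.5443115234375, 285.08197021484375), (107.34878540039062, 26.779033660888672), 23.509960174560547)
top 170 [-36.6465  41.1027 168.3707] [[-53.1613  28.8499 152.6254]
 [-18.5319  54.3396 178.8478]]
top 430 [-39.5454 162.2757 265.4466] [[-42.6484 147.5936 194.0238]
 [-31.013  178.4611 312.7204]]
handle 254 [0.4306 0.2772 0.0249] ((450.2998046875, 286.29620361328125), (107.45518493652344, 26.35030174255371), 23.52016830444336)
```

{"op": "jog_arm", "data": {
  "rows": [
    [1,-0.01,0.033,-0.004,0,0,4.57],
    [1,-0.007,0.0335,-0.004,0,0,4.57],
    [1,-0.0045,0.034,-0.004,0,0,4.57],
    [1,-0.0015,0.034,-0.004,0,0,4.57],
    [1,0.001,0.034,-0.004,0,0,4.57],
    [1,0.004,0.034,-0.004,0,0,4.57],
    [1,0.0065,0.0335,-0.004,0,0,4.57],
    [1,0.009,0.033,-0.004,0,0,4.57],
    [1,0.0115,0.032,-0.004,0,0,4.57],
    [1,0.0145,0.031,-0.004,0,0,4.57],
    [1,0.0165,0.03,-0.004,0,0,4.57],
    [1,0.019,0.0285,-0.004,0,0,4.57]
  ],
  "grip_force": 30
}}

```text
time_s: 2.9
tool_pos: [0.5753, 0.3295, 0.4532]
tool_rot: [-180.0, -0.0, 11.3]
force: [0.1, -0.2, -1.0]
grip_width: 0.0152
```

{"op": "jog_arm", "data": {
  "rows": [
    [1,0.021,0.027,-0.004,0,0,4.57],
    [1,0.0235,0.025,-0.004,0,0,4.57],
    [1,0,0,0,0,0,0],
    [1,0,0,0,0,0,0]
  ]
}}

```text
time_s: 3.23
tool_pos: [0.6283, 0.2836, 0.4607]
tool_rot: [179.9, -0.0, 2.1]
force: [-0.2, 1.2, 0.2]
grip_width: 0.0009
```

Run:
```python
from h import *
def c(a,r=100,w=9.5,clear=0):
    a=np.radians(a); return ch(-37,170-r*np.cos(a)+16*np.sin(a)+w+clear,162+r*np.sin(a)+16*np.cos(a))
D=[180,0,2.3]
plan([(c(90,110,9.5,6),TIP,D)]+[(c(a),TIP,D) for a in(90,70,50,30,10,0)],speed=.02)
print(status.get_obs()['qpos'])
```

```text
t 3.2333 at [0.6283 0.2836 0.4607] [179.9204  -0.0408   2.0863] F [-0.1778  1.2466  0.1971] w 0.0009
n=2 turn/row [0.04, -0.02, -0.11] shift/row [[-0.0006, 0.0182, 0.0034]]
n=1 turn/row [0.0, 0.0, 0.0] shift/row [[-0.0, 0.006, 0.01]]
n=2 turn/row [0.0, 0.0, 0.0] shift/row [[-0.0, 0.0176, 0.0003]]
n=2 turn/row [0.0, 0.0, 0.0] shift/row [[-0.0, 0.0164, 0.0063]]
n=2 turn/row [0.0, 0.0, 0.0] shift/row [[0.0, 0.0133, 0.0115]]
n=2 turn/row [0.0, 0.0, 0.0] shift/row [[-0.0, 0.0085, 0.0154]]
n=1 turn/row [0.0, 0.0, 0.0] shift/row [[-0.0, 0.0043, 0.0171]]
[-39.1829  22.6629  17.9781  72.3119  -6.7575  86.044  -19.9596]
```

{"op": "jog_arm", "data": {
  "rows": [
    [1,0,0.018,0.0035,0,0,0],
    [1,-0.001,0.018,0.0035,0,0,0],
    [1,0,0.006,0.01,0,0,0],
    [1,0,0.0175,0.0005,0,0,0],
    [1,0,0.0175,0.0005,0,0,0],
    [1,0,0.0165,0.006,0,0,0],
    [1,0,0.0165,0.006,0,0,0],
    [1,0,0.0135,0.0115,0,0,0],
    [1,0,0.0135,0.0115,0,0,0],
    [1,0,0.0085,0.0155,0,0,0],
    [1,0,0.0085,0.0155,0,0,0],
    [1,0,0.004,0.013,0,0,0]
  ]
}}

```text
time_s: 4.23
tool_pos: [0.632, 0.1267, 0.3624]
tool_rot: [180.0, 0.0, 2.3]
force: [0.9, 0.5, 1.8]
grip_width: 0.0006
```

{"op": "jog_arm", "data": {
  "rows": [
    [1,0,0,0.004,0,0,0],
    [1,0,0,0.002,0,0,0],
    [1,0,0,0.002,0,0,0],
    [1,0,0,0,0,0,0],
    [1,0,0,0,0,0,0],
    [1,0,0,0,0,0,0]
  ]
}}

```text
time_s: 4.73
tool_pos: [0.6318, 0.1264, 0.3604]
tool_rot: [179.9, -0.0, 2.3]
force: [-10.0, -4.8, 21.8]
grip_width: 0.0006
```

{"op": "jog_arm", "data": {
  "rows": [
    [0,0,0,-0.03,0,0,0],
    [0,0,0,-0.03,0,0,0],
    [0,0,-0.03,-0.02,0,0,0],
    [0,-0.01,-0.035,0,0,0,0],
    [0,-0.01,-0.035,0,0,0,0],
    [0,0,-0.035,0,0,0,0],
    [0,0,-0.035,0,0,0,0],
    [0,0,-0.03,0,0,0,0],
    [0,0,0,0,0,0,0]
  ]
}}

```text
time_s: 5.48
tool_pos: [0.6008, 0.3365, 0.4337]
tool_rot: [-179.8, 0.2, 3.0]
force: [-1.0, 1.0, -0.8]
grip_width: 0.0525
```

```bash
cat >> h.py <<'E'
def pinfind(D):
    for k in D:
        X=cloud(k,D[k]).reshape(-1,3); X=X[(X[:,0]>.3)&(X[:,0]<.56)&(X[:,1]>.2)&(X[:,1]<.4)]
        q=X[(X[:,2]>.018)&(X[:,2]<.035)]; s=X[(X[:,2]>.007)&(X[:,2]<.035)]
        print(k,'handle',len(q),q.mean(0),cv2.minAreaRect((q[:,:2]*1000).astype(np.float32)),'all',cv2.minAreaRect((s[:,:2]*1000).astype(np.float32)))
E
python3 - <<'E'
from h import *
D={c:shot(c,c+'1')[1] for c in('scene','top')}
lm(['pin','pin_tip','bracket_hole']); pinfind(D)
for k in D:
    X=cloud(k,D[k]).reshape(-1,3); L=CH[1].inv().apply(X-CH[0])*1000
    m=(L[:,2]>150)&(L[:,2]<200)&(abs(L[:,0]+37)<25)&(abs(L[:,1]-100)<90);q=L[m];
    for y in(30,60,90,120,150): 
        w=q[(abs(q[:,1]-y)<8)&(abs(q[:,0]+37)<8)]; print(y,len(w),np.median(w[:,2]) if len(w) else '')
plan([])
E
```

```text
pin scene [(array([157. , 409.1]), 0.77)]
pin top [(array([239.5, 207.8]), 0.67)]
   -> [0.4528 0.2938 0.0192] {'scene': array([-0.1,  0.3]), 'top': array([0.1, 0.3])}
pin_tip scene [(array([168.7, 423.8]), 0.85)]
pin_tip top [(array([222.3, 205.4]), 0.78), (array([159.1, 470.3]), 0.16)]
   -> [0.4997 0.3092 0.0131] {'scene': array([ 0.3, -1.5]), 'top': array([-0.6, -1.5])}
bracket_hole scene [(array([201.2, 376.3]), 0.66)]
bracket_hole top [(array([164.8, 283.7]), 0.61)]
   -> [0.6118 0.0903 0.1631] {'scene': array([ 0., -0.]), 'top': array([-0., -0.])}
scene handle 194 [0.4323 0.2757 0.0249] ((448.12109375, 284.9968566894531), (107.93706512451172, 27.31165313720703), 24.650602340698242) all ((451.215576171875, 285.34136962890625), (113.097900390625, 28.073755264282227), 22.1197452545166)
top handle 260 [0.431  0.2776 0.0245] ((452.6551513671875, 288.0817565917969), (113.33602905273438, 26.323204040527344), 24.214740753173828) all ((454.17474365234375, 296.9132385253906), (221.93215942382812, 80.81150817871094), 61.79330062866211)
30 61 177.73028518285994
60 60 177.7936048426016
90 71 177.3289126873897
120 72 176.526836647816
150 73 176.49553146577324
30 54 177.52700879003783
60 60 176.78065512161953
90 61 177.21808292522567
120 64 176.28748482805534
150 64 176.39115461200407
t 5.8833 at [0.6044 0.3258 0.436 ] [179.9885  -0.0265   2.2311] F [-0.9254 -0.6159 -0.2971] w 0.0828
```

Run:
```python
from h import *
A=[180,0,113.5]
plan([([.424,.2735,.11],TIP,A),([.424,.2735,.004],TIP,A)],speed=.03)
```

```text
t 5.8833 at [0.6044 0.3258 0.436 ] [179.9885  -0.0265   2.2311] F [-0.9254 -0.6159 -0.2971] w 0.0828
n=18 turn/row [0.0, -0.0, -6.18] shift/row [[-0.0101, 0.0025, 0.008], [-0.0103, 0.0014, 0.008], [-0.0104, 0.0003, 0.008], [-0.0104, -0.0008, 0.008], [-0.0103, -0.002, 0.008], [-0.01, -0.003, 0.008], [-0.0096, -0.0041, 0.008], [-0.0091, -0.0051, 0.008], [-0.0085, -0.0061, 0.008], [-0.0078, -0.0069, 0.008], [-0.007, -0.0077, 0.008], [-0.0061, -0.0085, 0.008], [-0.0052, -0.0091, 0.008], [-0.0042, -0.0096, 0.008], [-0.0031, -0.01, 0.008], [-0.002, -0.0102, 0.008], [-0.0009, -0.0104, 0.008], [0.0002, -0.0104, 0.008]]
n=4 turn/row [0.0, 0.0, 0.0] shift/row [[0.0, -0.0, 0.0265]]
```

{"op": "jog_arm", "data": {
  "rows": [
    [0,-0.0303,0.0075,0.016,0,0,-6.18],
    [0,-0.031,0.0042,0.016,0,0,-6.18],
    [0,-0.0312,0.001,0.016,0,0,-6.18],
    [0,-0.0312,-0.0024,0.016,0,0,-6.18],
    [0,-0.0308,-0.006,0.016,0,0,-6.18],
    [0,-0.03,-0.009,0.016,0,0,-6.18],
    [0,0,0,0.016,0,0,-6.18],
    [0,0,0,0.016,0,0,-6.18],
    [0,0,0,0.016,0,0,-6.18],
    [0,0,0,0,0,0,-6.18],
    [0,0,0,0,0,0,-6.18],
    [0,0,0,0,0,0,-6.18]
  ]
}}

```text
time_s: 6.88
tool_pos: [0.424, 0.2737, 0.2917]
tool_rot: [180.0, -0.0, 76.7]
force: [-0.5, -0.3, -0.4]
grip_width: 0.087
```

{"op": "jog_arm", "data": {
  "rows": [
    [0,0,0,0,0,0,-6.18],
    [0,0,0,0,0,0,-6.18],
    [0,0,0,0,0,0,-6.18],
    [0,0,0,0,0,0,-6.18],
    [0,0,0,0,0,0,-6.18],
    [0,0,0,0,0,0,-6.18],
    [0,0,0,0,0,0,0],
    [0,0,0,0,0,0,0]
  ]
}}

```text
time_s: 7.55
tool_pos: [0.424, 0.274, 0.292]
tool_rot: [180.0, -0.0, 113.4]
force: [0.0, -0.6, 0.0]
grip_width: 0.0868
```

Run:
```python
from h import *
A=[180,0,113.5]
plan([([.424,.2735,.11],TIP,A),([.424,.2735,.004],TIP,A)],speed=.03)
D={c:shot(c)[1] for c in('scene',)}; lm(['pin','pin_tip']); pinfind(D);print(status.get_obs()['qpos'])
```

```text
t 7.55 at [0.424 0.274 0.292] [179.9659  -0.009  113.3707] F [ 0.0189 -0.6327  0.0263] w 0.0868
n=1 turn/row [0.03, -0.01, -0.13] shift/row [[-0.0004, -0.0002, 0.0]]
n=4 turn/row [0.0, 0.0, 0.0] shift/row [[0.0, -0.0, 0.0265]]
pin scene [(array([157.8, 407.5]), 0.56)]
pin top [(array([239.5, 207.8]), 0.67)]
   -> [0.4522 0.2923 0.0164] {'scene': array([-0.2,  1.1]), 'top': array([0.5, 1.2])}
pin_tip scene [(array([169.8, 421.7]), 0.63)]
pin_tip top [(array([222.3, 205.4]), 0.78), (array([159.1, 470.3]), 0.16)]
   -> [0.4991 0.3075 0.0089] {'scene': array([ 0.1, -0.4]), 'top': array([-0.2, -0.4])}
scene handle 188 [0.4324 0.276  0.0248] ((451.1078186035156, 286.08831787109375), (113.31083679199219, 27.052898406982422), 24.851215362548828) all ((451.2314453125, 285.8213195800781), (113.31083679199219, 27.641334533691406), 24.851215362548828)
[-41.8028   5.8511   6.1858 111.6497  -0.711   62.523   78.211 ]
```

{"op": "jog_arm", "data": {
  "rows": [
    [0,0,0,0.03,0,0,0],
    [0,0,0,0.03,0,0,0],
    [0,0,0,0.03,0,0,0],
    [0,0,0,0.0155,0,0,0],
    [1,0,0,0,0,0,0],
    [1,0,0,0,0,0,0],
    [1,0,0,0,0,0,0],
    [1,0,0,0,0,0,0],
    [1,0,0,0,0,0,0],
    [1,0,0,0,0,0,0],
    [1,0,0,0,0,0,0],
    [1,0,0,0,0,0,0]
  ],
  "grip_force": 40
}}

```text
time_s: 8.8
tool_pos: [0.4238, 0.2746, 0.1865]
tool_rot: [180.0, -0.0, 113.6]
force: [0.7, 0.1, -0.6]
grip_width: 0.0414
```

{"op": "jog_arm", "data": {
  "rows": [
    [1,0,0,0,0,0,0],
    [1,0,0,0,0,0,0],
    [1,0,0,0,0,0,0]
  ]
}}

```text
time_s: 9.05
tool_pos: [0.4238, 0.2747, 0.1864]
tool_rot: [180.0, -0.0, 113.6]
force: [0.1, 0.3, 0.4]
grip_width: 0.0255
```

Run:
```python
from h import *
A=[180,0,92.3]
o=status.get_obs();p=o['tool_pos']
plan([([p[0],p[1],.175],.1734,o['tool_rot']),(ch(-165,40,175),.1734,A),(ch(-165,40,162),.1734,A),(ch(-85,40,162),.1734,A)],speed=.03,rot=4)
```

```text
t 9.05 at [0.4238 0.2747 0.1864] [179.9878  -0.013  113.615 ] F [0.1381 0.2522 0.3954] w 0.0255
n=6 turn/row [0.0, 0.0, 0.0] shift/row [[-0.0, -0.0, -0.027]]
n=8 turn/row [0.0, -0.0, 2.66] shift/row [[-0.0264, -0.0002, -0.0], [-0.0264, 0.0011, -0.0], [-0.0263, 0.0023, -0.0], [-0.0262, 0.0035, -0.0], [-0.026, 0.0047, -0.0], [-0.0257, 0.0059, -0.0], [-0.0254, 0.0071, -0.0], [-0.0251, 0.0083, -0.0]]
n=1 turn/row [0.0, 0.0, 0.0] shift/row [[0.0, -0.0, 0.013]]
n=3 turn/row [0.0, 0.0, 0.0] shift/row [[0.0, 0.0267, 0.0]]
```

{"op": "jog_arm", "data": {
  "rows": [
    [1,0,0,-0.02,0,0,0],
    [1,0,0,-0.027,0,0,0],
    [1,0,0,-0.03,0,0,0],
    [1,0,0,-0.03,0,0,0],
    [1,0,0,-0.03,0,0,0],
    [1,0,0,-0.025,0,0,0],
    [1,0,0,0,0,0,0]
  ],
  "grip_force": 50
}}

```text
time_s: 9.63
tool_pos: [0.4251, 0.2754, 0.3538]
tool_rot: [179.5, -0.1, 113.6]
force: [0.4, 1.1, -1.2]
grip_width: 0.0257
```

{"op": "jog_arm", "data": {
  "rows": [
    [1,-0.0264,0,0,0,0,2.66],
    [1,-0.0264,0.001,0,0,0,2.66],
    [1,-0.0263,0.0023,0,0,0,2.66],
    [1,-0.0262,0.0035,0,0,0,2.66],
    [1,-0.026,0.0047,0,0,0,2.66],
    [1,-0.0257,0.006,0,0,0,2.66],
    [1,-0.0254,0.007,0,0,0,2.66],
    [1,-0.025,0.0083,0,0,0,2.66],
    [1,0,0,0.013,0,0,0],
    [1,0,0,0,0,0,0],
    [1,0,0,0,0,0,0]
  ]
}}

```text
time_s: 10.55
tool_pos: [0.5065, 0.0808, 0.3338]
tool_rot: [-179.8, 0.0, 92.3]
force: [-0.6, 1.0, -0.9]
grip_width: 0.0262
```

```bash
cat >> h.py <<'E'
def L(X): return CH[1].inv().apply(np.asarray(X)-CH[0])*1000
def crop(c,img,ctr,half,save):
    r,k=[int(v) for v in proj(c,ctr)[0]]; y0,x0=max(r-half,0),max(k-half,0)
    cv2.imwrite(f'pics/{save}.png',cv2.resize(img[y0:r+half,x0:k+half,::-1],None,fx=6,fy=6,interpolation=cv2.INTER_CUBIC))
E
python3 - <<'E'
from h import *
plan([(ch(-85,40,162),.1734,[180,0,92.3])])
I={};D={}
for c in('scene','top'): I[c],D[c]=shot(c)
for n in lm(['pin','pin_tip','bracket_hole']).items(): print(n[0],L(n[1]) if len(n[1])==3 else '')
for c in D:
    X=L(cloud(c,D[c]).reshape(-1,3)); m=(abs(X[:,0]+90)<25)&(abs(X[:,1]-40)<20)&(X[:,2]>145)&(X[:,2]<180)
    q=X[m]; print(c,len(q),[(x,q[abs(q[:,0]-x)<6].mean(0).round(1)) for x in(-110,-100,-90,-80,-70) if (abs(q[:,0]-x)<6).sum()])
a=[]
for c in I:
    crop(c,I[c],ch(-80,40,162),40,'p_'+c); a.append(cv2.resize(cv2.imread(f'pics/p_{c}.png'),(400,400)))
cv2.imwrite('pics/p.png',np.hstack(a))
E
```

```text
t 10.55 at [0.5065 0.0808 0.3338] [-179.8126    0.0189   92.3367] F [-0.5795  0.9811 -0.8561] w 0.0262
n=3 turn/row [-0.06, 0.01, 0.01] shift/row [[-0.0001, 0.0269, -0.0006]]
pin scene [(array([174.8, 358.3]), 0.6)]
pin top [(array([163.1, 283.2]), 0.58)]
   -> [0.5865 0.0676 0.2516] {'scene': array([-1.5,  7. ]), 'top': array([2.2, 6.6])}
pin_tip scene [(array([195.2, 369.6]), 0.61)]
pin_tip top [(array([191. , 360.4]), 0.56), (array([250., 456.]), 0.17)]
   -> [ 0.582  -0.0101  0.2232] {'scene': array([ -3.3, -40.4]), 'top': array([-19.9, -33.2])}
bracket_hole scene [(array([201. , 376.6]), 0.78)]
bracket_hole top [(array([165. , 283.4]), 0.62)]
   -> [0.6114 0.0911 0.1628] {'scene': array([ 0. , -0.1]), 'top': array([-0. , -0.1])}
pin [-86.1969  23.7758 251.5783]
pin_tip [-93.8362 -53.7167 223.2272]
bracket_hole [-60.3563  46.2876 162.8073]
scene 68 [(-110, array([-109.4,   36.6,  164.9])), (-100, array([-100.6,   36.9,  164.7])), (-90, array([-89.8,  37. , 164.6])), (-80, array([-81.6,  36.7, 163.9]))]
top 0 []
```

View pics/p.png

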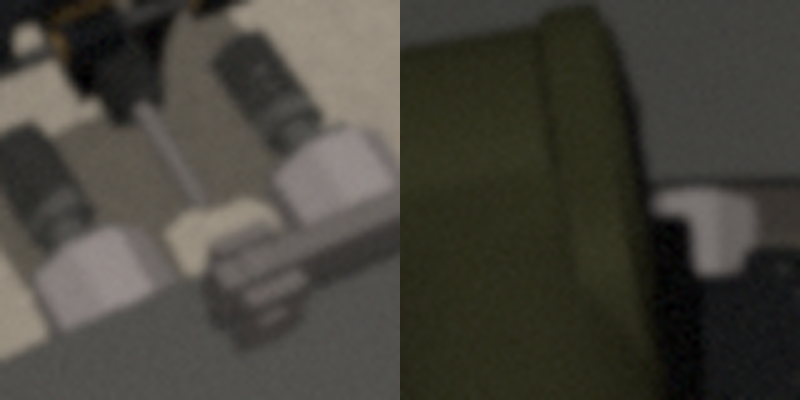

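{"op": "jog_arm", "data": {
  "rows": [
    [1,0.001,0.006,-0.0015,0,0,0],
    [1,0,0.006,0,0,0,0],
    [1,0,0.006,0,0,0,0],
    [1,0,0.006,0,0,0,0],
    [1,0,0.006,0,0,0,0],
    [1,0,0.006,0,0,0,0],
    [1,0,0,0,0,0,0]
  ]
}}

```text
time_s: 11.53
tool_pos: [0.5444, 0.0831, 0.3366]
tool_rot: [180.0, 0.0, 92.3]
force: [0.0, 0.2, -0.2]
grip_width: 0.0257
```

{"op": "jog_arm", "data": {
  "rows": [
    [1,0,0.006,0.0005,0,0,0],
    [1,0,0.006,0,0,0,0],
    [1,0,0.006,0,0,0,0],
    [1,0,0.005,0,0,0,0],
    [1,0,0,0,0,0,0]
  ]
}}

```text
time_s: 11.95
tool_pos: [0.5671, 0.0841, 0.3363]
tool_rot: [180.0, 0.0, 92.3]
force: [-0.1, -0.4, -1.4]
grip_width: 0.0255
```

{"op": "jog_arm", "data": {
  "rows": [
    [1,0,0.005,0,0,0,0],
    [1,0,0.004,0,0,0,0],
    [1,0,0.003,0,0,0,0],
    [1,0,0,0,0,0,0]
  ]
}}

```text
time_s: 12.28
tool_pos: [0.5787, 0.0846, 0.3363]
tool_rot: [180.0, 0.0, 92.3]
force: [0.6, -0.8, -1.2]
grip_width: 0.0258
```

{"op": "jog_arm", "data": {
  "rows": [
    [1,0,0.003,0,0,0,0],
    [1,0,0.002,0,0,0,0],
    [1,0,0,0,0,0,0]
  ]
}}

```text
time_s: 12.53
tool_pos: [0.5835, 0.0847, 0.3363]
tool_rot: [180.0, -0.0, 92.3]
force: [0.9, -0.3, -0.8]
grip_width: 0.0255
```

{"op": "jog_arm", "data": {
  "rows": [
    [1,0,0.002,0,0,0,0],
    [1,0,0.002,0,0,0,0],
    [1,0,0,0,0,0,0]
  ]
}}

```text
time_s: 12.78
tool_pos: [0.5875, 0.0849, 0.3363]
tool_rot: [180.0, -0.0, 92.3]
force: [-0.3, -0.1, -2.1]
grip_width: 0.0253
```

{"op": "jog_arm", "data": {
  "rows": [
    [1,0,0.002,0,0,0,0],
    [1,0,0.001,0,0,0,0],
    [1,0,0,0,0,0,0]
  ]
}}

```text
time_s: 13.03
tool_pos: [0.5889, 0.085, 0.3359]
tool_rot: [-179.7, -0.0, 92.3]
force: [-6.7, 0.1, 1.8]
grip_width: 0.0258
```

{"op": "jog_arm", "data": {
  "rows": [
    [1,0,0.002,0,0,0,0],
    [1,0,0,0,0,0,0]
  ]
}}

```text
time_s: 13.2
tool_pos: [0.5898, 0.0851, 0.3355]
tool_rot: [-179.4, 0.0, 92.3]
force: [-11.6, -0.5, 5.6]
grip_width: 0.0258
```

{"op": "jog_arm", "data": {
  "rows": [
    [1,0,0.002,0,0,0,0],
    [1,0,0,0,0,0,0]
  ]
}}

```text
time_s: 13.37
tool_pos: [0.5906, 0.0851, 0.3353]
tool_rot: [-179.2, 0.0, 92.3]
force: [-17.3, -1.3, 7.8]
grip_width: 0.0256
```

{"op": "jog_arm", "data": {
  "rows": [
    [1,0,-0.003,0,0,0,0],
    [1,0,0,0,0,0,0],
    [0,0,0,0,0,0,0],
    [0,0,0,0,0,0,0],
    [0,0,0,0,0,0,0],
    [0,0,0,0,0,0,0],
    [0,0,0,0,0,0,0],
    [0,0,0,-0.01,0,0,0],
    [0,0,0,-0.03,0,0,0],
    [0,0,0,-0.035,0,0,0],
    [0,0,-0.03,-0.025,0,0,0],
    [0,0,-0.03,0,0,0,0]
  ]
}}

```text
time_s: 14.37
tool_pos: [0.5326, 0.0823, 0.4427]
tool_rot: [179.4, -0.1, 92.3]
force: [0.2, -0.4, 1.0]
grip_width: 0.0828
```

{"op": "jog_arm", "data": {
  "rows": [
    [0,0.02,-0.03,0,0,0,0],
    [0,0.03,-0.02,0,0,0,0],
    [0,0.03,0,0,0,0,0],
    [0,0.03,0,0,0,0,0],
    [0,0,0,0,0,0,0]
  ]
}}

```text
time_s: 14.78
tool_pos: [0.4749, 0.197, 0.4373]
tool_rot: [179.9, -0.2, 92.9]
force: [0.0, 0.3, 0.1]
grip_width: 0.0868
```

Run:
```python
from h import *
I={};D={}
for c in('scene','top'): I[c],D[c]=shot(c)
for c in D:
    X=L(cloud(c,D[c]).reshape(-1,3))
    m=(abs(X[:,0]+85)<28)&(abs(X[:,1]-40)<22)&(X[:,2]>150)&(X[:,2]<190); q=X[m]
    if len(q):print(c,len(q),'handle',q.mean(0),np.percentile(q,[3,97],axis=0))
    m=(abs(X[:,0]+5)<12)&(abs(X[:,1]-40)<12)&(X[:,2]>140)&(X[:,2]<190); q=X[m]
    if len(q):print(c,len(q),'tip',q.mean(0),q.max(0))
lm(['pin_tip'])
a=[]
for c in I:
    crop(c,I[c],ch(-60,60,162),40,'q_'+c); a.append(cv2.resize(cv2.imread(f'pics/q_{c}.png'),(400,400)))
cv2.imwrite('pics/q.png',np.hstack(a))
plan([])
```

```text
scene 276 handle [-84.2148  35.8879 165.0921] [[-111.2337   25.5649  153.2984]
 [ -60.4053   50.2826  171.384 ]]
scene 34 tip [ -8.9571  37.5764 171.2653] [  0.1961  42.9521 175.4776]
top 281 handle [-86.1078  39.237  164.9458] [[-111.1121   27.3551  154.8573]
 [ -60.7789   51.8442  171.2318]]
top 29 tip [ -7.4008  39.6991 171.0464] [  1.7298  43.4778 174.2959]
pin_tip scene [(array([202.7, 373.9]), 0.57)]
pin_tip top [(array([192.5, 306.7]), 0.69), (array([138.2, 285. ]), 0.58)]
   -> [0.5742 0.0713 0.1052] {'scene': array([  0.9, -14.7]), 'top': array([ -6.1, -13.1])}
t 14.9833 at [0.4772 0.1894 0.4368] [179.9569   0.0206  92.2444] F [ 0.7438 -0.2541  1.3475] w 0.087
```

View pics/q.png

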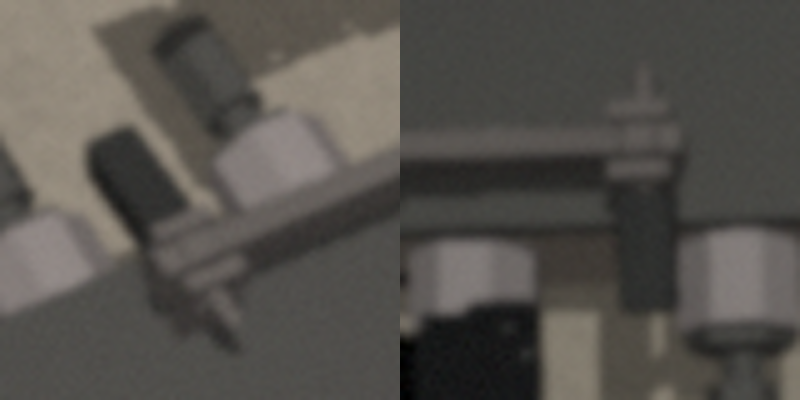

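```bash
cat >> h.py <<'E'
def Q(th): return (CH[1]*R.from_euler('x',-th,degrees=True)*R.from_euler('z',90,degrees=True)*R.from_euler('x',180,degrees=True)).as_euler('xyz',degrees=True)
def plug(i,x=-167,z=85): return ch(x,-130+130*i,z)
def back(pt,th,d): return pt-R.from_euler('xyz',Q(th),degrees=True).apply([0,0,d])
O=.172
E
python3 - <<'E'
from h import *
p=plug(2); print(p)
plan([(back(p,30,.09),O,Q(30)),(p,O,Q(30))],speed=.03,rot=6)
print(status.get_obs()['qpos'])
E
```

```text
[0.5015 0.1705 0.085 ]
t 14.9833 at [0.4772 0.1894 0.4368] [179.9569   0.0206  92.2444] F [ 0.7438 -0.2541  1.3475] w 0.087
n=6 turn/row [0.0, -5.0, -0.01] shift/row [[0.0185, 0.0039, 0.0208], [0.0203, 0.0039, 0.0191], [0.0219, 0.0039, 0.0173], [0.0233, 0.0039, 0.0153], [0.0245, 0.0039, 0.0132], [0.0256, 0.0039, 0.011]]
n=4 turn/row [0.0, 0.0, 0.0] shift/row [[0.0, 0.0, 0.0225]]
[-36.5833   0.6239  12.0911  99.9476  -0.0969  79.4102  67.7692]
```

{"op": "jog_arm", "data": {
  "rows": [
    [0,0.0185,0.004,0.021,0,-5,0],
    [0,0.0205,0.004,0.019,0,-5,0],
    [0,0.022,0.004,0.0175,0,-5,0],
    [0,0.0235,0.004,0.0155,0,-5,0],
    [0,0.0245,0.004,0.013,0,-5,0],
    [0,0.0255,0.004,0.011,0,-5,0],
    [0,0,0,0,0,0,0],
    [0,0,0,0,0,0,0],
    [0,0,0,0,0,0,0]
  ]
}}

```text
time_s: 15.73
tool_pos: [0.4973, 0.3011, 0.3124]
tool_rot: [179.9, 30.0, 92.1]
force: [0.5, 0.2, -0.0]
grip_width: 0.0869
```

Run:
```python
from h import *
p=plug(2)
plan([(p,O,Q(30))],speed=.03)
print(status.get_obs()['qpos'])
I,D=shot('scene')
crop('scene',I,p,40,'s2')
```

```text
t 15.7333 at [0.4973 0.3011 0.3124] [179.9033  29.9616  92.1139] F [ 0.4927  0.1817 -0.0116] w 0.0869
n=4 turn/row [0.0, -0.01, -0.04] shift/row [[0.0001, -0.0003, 0.0226]]
[-47.1709  20.5907   7.5916  94.2632  20.8354  84.7605  46.9998]
```

View pics/s2.png

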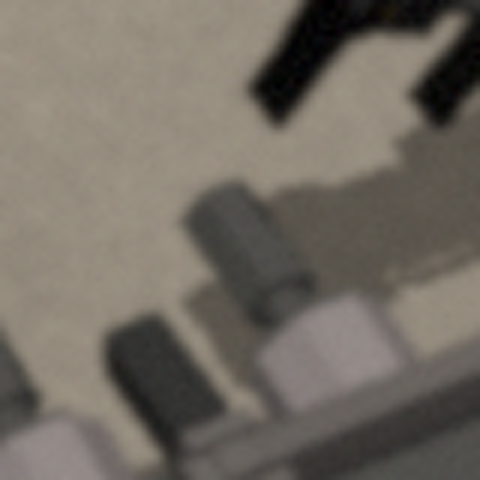

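{"op": "jog_arm", "data": {
  "rows": [
    [0,0,0,0.0226,0,0,0],
    [0,0,0,0.0226,0,0,0],
    [0,0,0,0.0226,0,0,0],
    [0,0,-0.001,0.0226,0,0,0],
    [1,0,0,0,0,0,0],
    [1,0,0,0,0,0,0],
    [1,0,0,0,0,0,0],
    [1,0,0,0,0,0,0],
    [1,0,0,0,0,0,0],
    [1,0,0,0,0,0,0],
    [1,0,0,0,0,0,0],
    [1,0,0,0,0,0,0]
  ],
  "grip_force": 50
}}

```text
time_s: 16.78
tool_pos: [0.4971, 0.2581, 0.233]
tool_rot: [180.0, 30.0, 92.3]
force: [-0.4, 0.9, 0.1]
grip_width: 0.0418
```

{"op": "jog_arm", "data": {
  "rows": [
    [1,0,0,0,0,0,0],
    [1,0,0,0,0,0,0],
    [1,0,0,0,0,0,0]
  ]
}}

```text
time_s: 17.03
tool_pos: [0.497, 0.258, 0.2327]
tool_rot: [-180.0, 30.0, 92.3]
force: [0.2, 0.9, -0.6]
grip_width: 0.0314
```

{"op": "jog_arm", "data": {
  "rows": [
    [1,0.015,-0.00035,0.00065,0,-5,0],
    [1,0.015,-0.00035,0.00065,0,-5,0],
    [1,0,0,0,0,0,0]
  ]
}}

```text
time_s: 17.28
tool_pos: [0.4948, 0.2844, 0.2143]
tool_rot: [-180.0, 40.4, 92.6]
force: [-1.3, -0.2, 4.9]
grip_width: 0.031
```

{"op": "jog_arm", "data": {
  "rows": [
    [1,0.015,-0.00035,0.00065,0,-5,0],
    [1,0.015,-0.00035,0.00065,0,-5,0],
    [1,0.015,-0.00035,0.00065,0,-5,0],
    [1,0.015,-0.00035,0.00065,0,-5,0],
    [1,0,0,0,0,0,0]
  ]
}}

```text
time_s: 17.7
tool_pos: [0.4917, 0.3219, 0.1675]
tool_rot: [-179.8, 60.5, 92.7]
force: [-0.9, 2.1, 6.2]
grip_width: 0.0316
```

Run:
```python
from h import *
p=plug(2,-167-2.1)
plan([(p,O,Q(60))])
o=status.get_obs();print(o['qpos'],o['wrist_torque'])
```

```text
t 17.7 at [0.4917 0.3219 0.1675] [-179.8225   60.4863   92.6961] F [-0.9079  2.0735  6.1505] w 0.0316
n=1 turn/row [0.17, 0.49, 0.2] shift/row [[-0.0045, 0.0016, 0.0007]]
[-55.2453  41.0632  10.7813  91.9941  33.7706  93.8911  35.8577] [ 0.2904 -0.1596 -0.1281]
```

{"op": "jog_arm", "data": {
  "rows": [
    [0,0,0,0,0,0,0],
    [0,0,0,0,0,0,0],
    [0,0,0,0,0,0,0],
    [0,0,0,0,0,0,0],
    [0,-0.0045,0.0015,0.0005,0,0,0],
    [0,-0.015,0,0.00065,0,5,0],
    [0,-0.015,0,0.00065,0,5,0],
    [0,-0.015,0,0.00065,0,5,0],
    [0,-0.015,0,0.00065,0,5,0],
    [0,-0.015,0,0.00065,0,5,0],
    [0,-0.015,0,0.00065,0,5,0],
    [0,-0.015,0,0.00065,0,5,0]
  ]
}}

```text
time_s: 18.7
tool_pos: [0.4973, 0.2409, 0.2451]
tool_rot: [179.9, 24.7, 92.3]
force: [0.7, -1.0, 0.5]
grip_width: 0.0865
```

{"op": "jog_arm", "data": {
  "rows": [
    [0,-0.015,0,0.00065,0,5,0],
    [0,-0.015,0,0.00065,0,5,0],
    [0,-0.015,0,0.00065,0,5,0],
    [0,-0.015,0,0.00065,0,5,0],
    [0,-0.015,0,0.00065,0,5,0],
    [0,0,0,0,0,0,0],
    [0,0,0,0,0,0,0]
  ]
}}

```text
time_s: 19.28
tool_pos: [0.5002, 0.1673, 0.2604]
tool_rot: [179.9, 0.1, 92.1]
force: [-0.8, 0.7, 0.8]
grip_width: 0.0872
```

Run:
```python
from h import *
plan([(plug(2,-169),O,Q(0))])
I,D=shot('scene')
X=L(cloud('scene',D).reshape(-1,3)); m=(X[:,0]>-192)&(X[:,0]<-140)&(abs(X[:,1]-130)<25)&(X[:,2]>70)&(X[:,2]<115); q=X[m]
print(len(q),[ (x,q[abs(q[:,0]-x)<6].mean(0).round(1)) for x in(-185,-170,-155)])
crop('scene',I,plug(2),40,'s3')
```

```text
t 19.2833 at [0.5002 0.1673 0.2604] [179.9398   0.0785  92.0926] F [-0.8298  0.658   0.7582] w 0.0872
n=1 turn/row [0.06, 0.08, -0.21] shift/row [[0.0031, -0.0006, 0.0034]]
202 [(-185, array([-188.3,  125.8,   92. ])), (-170, array([-169.7,  122.8,   90. ])), (-155, array([-154.5,  123.6,   91. ]))]
```

View pics/s3.png

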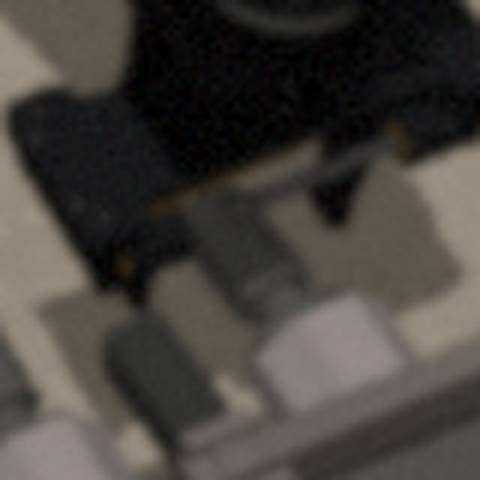

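{"op": "jog_arm", "data": {
  "rows": [
    [0,0.003,-0.0005,0.0035,0,0,0],
    [1,0,0,0,0,0,0],
    [1,0,0,0,0,0,0],
    [1,0,0,0,0,0,0],
    [1,0,0,0,0,0,0],
    [1,0,0,0,0,0,0],
    [1,0,0,0,0,0,0],
    [1,0,0,0,0,0,0],
    [1,0,0,0,0,0,0],
    [1,0,0,0,0,0,0],
    [1,0,0,0,0,0,0],
    [1,0,0,0,0,0,0]
  ]
}}

```text
time_s: 20.33
tool_pos: [0.4995, 0.1721, 0.2562]
tool_rot: [180.0, -0.0, 92.3]
force: [0.1, 0.3, -0.4]
grip_width: 0.0317
```

{"op": "jog_arm", "data": {
  "rows": [
    [1,0.015,-0.00035,0.00065,0,-5,0],
    [1,0.015,-0.00035,0.00065,0,-5,0],
    [1,0.015,-0.00035,0.00065,0,-5,0],
    [1,0.015,-0.00035,0.00065,0,-5,0],
    [1,0.015,-0.00035,0.00065,0,-5,0],
    [1,0.015,-0.00035,0.00065,0,-5,0],
    [1,0,0,0,0,0,0]
  ]
}}

```text
time_s: 20.92
tool_pos: [0.4935, 0.2601, 0.2317]
tool_rot: [-180.0, 30.4, 92.6]
force: [0.7, -2.3, 2.6]
grip_width: 0.0317
```

{"op": "jog_arm", "data": {
  "rows": [
    [1,0.015,-0.00035,0.00065,0,-5,0],
    [1,0.015,-0.00035,0.00065,0,-5,0],
    [1,0.015,-0.00035,0.00065,0,-5,0],
    [1,0.015,-0.00035,0.00065,0,-5,0],
    [1,0.015,-0.00035,0.00065,0,-5,0],
    [1,0.015,-0.00035,0.00065,0,-5,0],
    [1,0,0,0,0,0,0]
  ]
}}

```text
time_s: 21.5
tool_pos: [0.4887, 0.3217, 0.1671]
tool_rot: [-179.7, 60.4, 92.8]
force: [-0.6, 0.8, 2.8]
grip_width: 0.0314
```

Run:
```python
from h import *
plan([(plug(2,-169-4.2),O,Q(60))])
```

```text
t 21.5 at [0.4887 0.3217 0.1671] [-179.7072   60.3988   92.7888] F [-0.5581  0.7591  2.8337] w 0.0314
n=1 turn/row [0.13, 0.4, 0.24] shift/row [[-0.0048, 0.0006, 0.0004]]
```

{"op": "jog_arm", "data": {
  "rows": [
    [0,0,0,0,0,0,0],
    [0,0,0,0,0,0,0],
    [0,0,0,0,0,0,0],
    [0,0,0,0,0,0,0],
    [0,-0.0045,0.0005,0.0005,0,0,0],
    [0,-0.015,0,0.00065,0,5,0],
    [0,-0.015,0,0.00065,0,5,0],
    [0,-0.015,0,0.00065,0,5,0],
    [0,-0.015,0,0.00065,0,5,0],
    [0,-0.015,0,0.00065,0,5,0],
    [0,-0.015,0,0.00065,0,5,0],
    [0,-0.015,0,0.00065,0,5,0]
  ]
}}

```text
time_s: 22.5
tool_pos: [0.493, 0.2412, 0.2456]
tool_rot: [179.8, 24.7, 92.3]
force: [0.8, -0.0, 0.2]
grip_width: 0.0863
```

{"op": "jog_arm", "data": {
  "rows": [
    [0,-0.015,0,0.00065,0,5,0],
    [0,-0.015,0,0.00065,0,5,0],
    [0,-0.015,0,0.00065,0,5,0],
    [0,-0.015,0,0.00065,0,5,0],
    [0,-0.015,0,0.00065,0,5,0],
    [0,0.003,0,0.0035,0,0,0],
    [0,0,0,0,0,0,0]
  ]
}}

```text
time_s: 23.08
tool_pos: [0.4956, 0.1712, 0.2567]
tool_rot: [180.0, 0.1, 92.1]
force: [0.4, -0.3, -0.4]
grip_width: 0.0866
```

Run:
```python
from h import *
plan([(plug(2,-173),O,Q(0))])
```

```text
t 23.0833 at [0.4956 0.1712 0.2567] [179.9695   0.0544  92.1262] F [ 0.4258 -0.3192 -0.3914] w 0.0866
n=1 turn/row [0.03, 0.05, -0.17] shift/row [[-0.0009, -0.0001, -0.0003]]
```

{"op": "jog_arm", "data": {
  "rows": [
    [1,0,0,0,0,0,0],
    [1,0,0,0,0,0,0],
    [1,0,0,0,0,0,0],
    [1,0,0,0,0,0,0],
    [1,0,0,0,0,0,0],
    [1,0,0,0,0,0,0],
    [1,0,0,0,0,0,0],
    [1,0,0,0,0,0,0],
    [1,0,0,0,0,0,0],
    [1,0,0,0,0,0,0],
    [1,0,0,0,0,0,0]
  ],
  "grip_force": 55
}}

```text
time_s: 24.0
tool_pos: [0.4958, 0.1723, 0.2563]
tool_rot: [180.0, -0.0, 92.3]
force: [-0.4, 0.7, -0.2]
grip_width: 0.0314
```

{"op": "jog_arm", "data": {
  "rows": [
    [1,0.015,-0.00035,0.00065,0,-5,0],
    [1,0.015,-0.00035,0.00065,0,-5,0],
    [1,0.015,-0.00035,0.00065,0,-5,0],
    [1,0.015,-0.00035,0.00065,0,-5,0],
    [1,0.015,-0.00035,0.00065,0,-5,0],
    [1,0.015,-0.00035,0.00065,0,-5,0],
    [1,0.009,0,0.0002,0,-3,0],
    [1,0,0,0,0,0,0]
  ]
}}

```text
time_s: 24.67
tool_pos: [0.4894, 0.2671, 0.2275]
tool_rot: [-179.9, 33.3, 92.5]
force: [-1.5, -1.8, 4.2]
grip_width: 0.0311
```

{"op": "jog_arm", "data": {
  "rows": [
    [1,0,-0.002,0,0,0,0],
    [1,0,-0.003,0,0,0,0],
    [1,0,0,0,0,0,0]
  ]
}}

```text
time_s: 24.92
tool_pos: [0.4843, 0.2652, 0.2288]
tool_rot: [-180.0, 32.8, 92.3]
force: [0.0, -1.7, -1.4]
grip_width: 0.0314
```

{"op": "jog_arm", "data": {
  "rows": [
    [1,0,-0.006,0,0,0,0],
    [1,0,-0.008,0,0,0,0],
    [1,0,-0.01,0,0,0,0],
    [1,0,-0.01,0,0,0,0],
    [1,0,-0.01,0,0,0,0],
    [1,0,-0.008,0,0,0,0],
    [1,0,0,0,0,0,0]
  ]
}}

```text
time_s: 25.5
tool_pos: [0.4308, 0.264, 0.2285]
tool_rot: [-179.9, 33.0, 92.5]
force: [0.4, 0.5, -2.0]
grip_width: 0.032
```

```bash
cat >> h.py <<'E'
TR=(np.array([.432,-.341,0]),R.from_euler('z',-5.3,degrees=True))
def tr(x,y,z): return TR[0]+TR[1].apply(np.array([x,y,z])/1000)
E
python3 - <<'E'
from h import *
I,D=shot('scene')
X=L(cloud('scene',D).reshape(-1,3)); m=(X[:,0]>-260)&(X[:,0]<-115)&(abs(X[:,1]-130)<22)&(X[:,2]>65)&(X[:,2]<115); q=X[m]
print(len(q),[ (x,q[abs(q[:,0]-x)<6].mean(0).round(1)) for x in range(-250,-115,10) if (abs(q[:,0]-x)<6).any()])
o=status.get_obs(); p=o['tool_pos']; 
g=p+R.from_euler('xyz',o['tool_rot'],degrees=True).apply([0,0,O]); print('axis pt',g,L(g))
crop('scene',I,g,40,'s4')
A=[180,0,84.7]
# grip point is 63 mm behind flange origin roughly
plan([(g+[0,0,.13],O,Q(33)),(g+[0,-.1,.13],O,Q(0)),(tr(-36,75,150),O,A),(tr(-36,75,38),O,A)],speed=.036,rot=6.5)
E
```

```text
568 [(-250, array([-248.2,  119.3,   91.9])), (-240, array([-239.8,  126.4,   96.3])), (-230, array([-229. ,  125. ,   95.4])), (-220, array([-221.2,  120.1,   93.8])), (-210, array([-209.3,  122.8,   91.2])), (-200, array([-201.3,  124. ,   86.9])), (-190, array([-188.8,  126.4,   98. ])), (-180, array([-179.3,  125.6,  100.3])), (-170, array([-169.3,  125.3,   92.7])), (-160, array([-161.7,  123.9,   89.2])), (-150, array([-149.5,  129.2,   91. ])), (-140, array([-143.4,  130.9,   86.2]))]
axis pt [0.4358 0.1704 0.0844] [-232.6622  132.5187   84.4247]
t 25.55 at [0.4319 0.2639 0.2287] [-179.981    32.9785   92.43  ] F [ 0.0264 -0.1657 -1.1206] w 0.0314
n=4 turn/row [0.01, -0.01, 0.03] shift/row [[-0.0177, 0.0, -0.0273]]
n=6 turn/row [0.0, 5.5, -0.0] shift/row [[-0.0296, -0.0007, 0.0137], [-0.0308, -0.0007, 0.0108], [-0.0316, -0.0007, 0.0078], [-0.0323, -0.0007, 0.0047], [-0.0326, -0.0007, 0.0016], [-0.0326, -0.0007, -0.0015]]
n=10 turn/row [0.0, -0.0, 0.76] shift/row [[-0.0332, -0.0046, 0.0064], [-0.0332, -0.0042, 0.0064], [-0.0333, -0.0037, 0.0064], [-0.0333, -0.0033, 0.0064], [-0.0334, -0.0028, 0.0064], [-0.0334, -0.0024, 0.0064], [-0.0334, -0.002, 0.0064], [-0.0335, -0.0015, 0.0064], [-0.0335, -0.0011, 0.0064], [-0.0335, -0.0006, 0.0064]]
n=4 turn/row [0.0, 0.0, 0.0] shift/row [[0.0, -0.0, 0.028]]
```

View pics/s4.png

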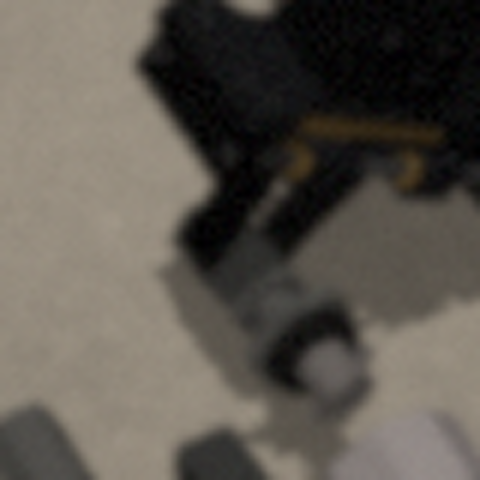

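{"op": "jog_arm", "data": {
  "rows": [
    [1,-0.0175,0,-0.027,0,0,0],
    [1,-0.0175,0,-0.027,0,0,0],
    [1,-0.0175,0,-0.027,0,0,0],
    [1,-0.0175,0,-0.027,0,0,0],
    [1,-0.0295,-0.001,0.0135,0,5.5,0],
    [1,-0.031,-0.001,0.011,0,5.5,0],
    [1,-0.0315,-0.001,0.008,0,5.5,0],
    [1,-0.032,-0.001,0.0045,0,5.5,0],
    [1,-0.0325,0,0.0015,0,5.5,0],
    [1,-0.0325,0,-0.0015,0,5.5,0]
  ]
}}

```text
time_s: 26.38
tool_pos: [0.4365, 0.0684, 0.3859]
tool_rot: [179.9, -0.3, 92.3]
force: [1.6, 0.3, -2.7]
grip_width: 0.0314
```

{"op": "jog_arm", "data": {
  "rows": [
    [1,-0.033,-0.0045,0.0064,0,0,0.76],
    [1,-0.033,-0.004,0.0064,0,0,0.76],
    [1,-0.0335,-0.0035,0.0064,0,0,0.76],
    [1,-0.0335,-0.0035,0.0064,0,0,0.76],
    [1,-0.0335,-0.003,0.0064,0,0,0.76],
    [1,-0.0335,-0.0025,0.0064,0,0,0.76],
    [1,-0.0335,-0.002,0.0064,0,0,0.76],
    [1,-0.0335,-0.0015,0.0064,0,0,0.76],
    [1,-0.0335,-0.001,0.0064,0,0,0.76],
    [1,-0.0335,-0.0005,0.0064,0,0,0.76],
    [1,0,0,0,0,0,0],
    [1,0,0,0,0,0,0]
  ]
}}

```text
time_s: 27.38
tool_pos: [0.4033, -0.2654, 0.3209]
tool_rot: [-179.9, 0.1, 84.4]
force: [-0.3, 0.6, -1.4]
grip_width: 0.0316
```

```bash
cat >> h.py <<'E'
def LT(X): return TR[1].inv().apply(np.asarray(X)-TR[0])*1000
E
python3 - <<'E'
from h import *
A=[180,0,84.7]
plan([(tr(-36,75,75),O,A),(tr(-36,75,38),O,A)],speed=.036)
print(status.get_obs()['qpos'])
I,D=shot('scene')
o=status.get_obs();g=o['tool_pos']-[0,0,O]
gl=LT(g)
X=LT(cloud('scene',D).reshape(-1,3)); m=(abs(X[:,1]-gl[1])<35)&(X[:,0]>-110)&(X[:,0]<100)&(X[:,2]>gl[2]-30)&(X[:,2]<gl[2]+30); q=X[m]
print(gl,[ (x,(abs(q[:,0]-x)<6).sum(),q[abs(q[:,0]-x)<6].mean(0).round(1),q[abs(q[:,0]-x)<6][:,2].max().round()) for x in range(-80,100,12) if (abs(q[:,0]-x)<6).any()])
E
```

```text
t 27.3833 at [ 0.4033 -0.2654  0.3209] [-179.9093    0.0785   84.4395] F [-0.2905  0.5557 -1.4362] w 0.0316
n=3 turn/row [-0.03, 0.03, -0.09] shift/row [[0.0008, -0.0001, 0.0246]]
n=2 turn/row [0.0, 0.0, 0.0] shift/row [[0.0, -0.0, 0.0185]]
[-15.0153   0.5454  45.9405 113.7721  -0.3091  65.8973 115.4899]
[-35.029   74.3513 149.0236] [(-56, np.int64(14), array([-52.8,  65. , 153.5]), np.float64(158.0)), (-44, np.int64(55), array([-43.7,  67.9, 155.6]), np.float64(171.0)), (-32, np.int64(119), array([-29.8,  68.4, 158.1]), np.float64(178.0)), (-20, np.int64(102), array([-22.1,  72.8, 157.6]), np.float64(178.0)), (-8, np.int64(96), array([ -6.8,  71.8, 155.5]), np.float64(163.0)), (4, np.int64(7), array([ -1.2,  72.2, 152.7]), np.float64(155.0)), (16, np.int64(116), array([ 18.2,  72.8, 164.7]), np.float64(175.0)), (28, np.int64(157), array([ 29.1,  73. , 158.2]), np.float64(172.0)), (40, np.int64(51), array([ 38.6,  72.8, 156. ]), np.float64(171.0)), (52, np.int64(108), array([ 53.1,  71.7, 155.3]), np.float64(173.0)), (64, np.int64(1), array([ 58.3,  72.9, 149.7]), np.float64(150.0))]
```

{"op": "jog_arm", "data": {
  "rows": [
    [1,0.001,0,0.03,0,0,0],
    [1,0.001,0,0.03,0,0,0],
    [1,0,0,0.025,0,0,0],
    [1,0,0,0.014,0,0,0],
    [1,0,0,0.012,0,0,0],
    [1,0,0,0,0,0,0],
    [1,0,0,0,0,0,0]
  ]
}}

```text
time_s: 28.02
tool_pos: [0.4049, -0.2606, 0.2102]
tool_rot: [-180.0, -0.0, 84.8]
force: [-0.2, -0.8, -1.0]
grip_width: 0.0313
```

{"op": "jog_arm", "data": {
  "rows": [
    [1,0,0,0.002,0,0,0],
    [1,0,0,0.002,0,0,0],
    [1,0,0,0,0,0,0]
  ]
}}

```text
time_s: 28.27
tool_pos: [0.405, -0.2613, 0.2068]
tool_rot: [179.9, -0.0, 84.7]
force: [1.5, -0.6, -0.5]
grip_width: 0.0315
```

{"op": "jog_arm", "data": {
  "rows": [
    [0.45,0,0,0,0,0,0],
    [0.45,0,0,0,0,0,0],
    [0.45,0,0,0,0,0,0],
    [0.45,0,0,0,0,0,0],
    [0.45,0,0,0,0,0,0],
    [0.45,0,0,0,0,0,0],
    [0.45,0,0,-0.015,0,0,0],
    [0.45,0,0,-0.03,0,0,0],
    [0.45,0,0,-0.035,0,0,0],
    [0.45,0,0,-0.04,0,0,0],
    [0,0,0,-0.03,0,0,0]
  ]
}}

```text
time_s: 29.18
tool_pos: [0.4044, -0.2618, 0.3589]
tool_rot: [179.9, 0.0, 84.7]
force: [1.9, -0.7, -0.9]
grip_width: 0.05
```

{"op": "jog_arm", "data": {
  "rows": [
    [0,0.035,0,0,0,0,0],
    [0,0.035,0,0,0,0,0],
    [0,0.035,0,0,0,0,0],
    [0,0.035,0,0,0,0,0],
    [0,0.03,0,0,0,0,0],
    [0,0,0,0,0,0,0]
  ]
}}

```text
time_s: 29.68
tool_pos: [0.4205, -0.0861, 0.356]
tool_rot: [-180.0, -0.1, 85.2]
force: [0.2, -0.7, -0.1]
grip_width: 0.0837
```

Run:
```python
from h import *
I={}
I['scene'],D=shot('scene'); I['top'],D2=shot('top')
for nm,c,d in(('s','scene',D),('t','top',D2)):
    X=LT(cloud(c,d).reshape(-1,3)); m=(abs(X[:,0])<84)&(abs(X[:,1])<119)&(X[:,2]>10)&(X[:,2]<90); q=X[m]; print(c,len(q),q.mean(0),np.percentile(q,[2,98],axis=0))
a=[]
for c in I:
    crop(c,I[c],tr(0,40,0),60,'t1_'+c); a.append(cv2.resize(cv2.imread(f'pics/t1_{c}.png'),(400,400)))
cv2.imwrite('pics/t1.png',np.hstack(a))
p=plug(1); plan([(back(p,30,.11)+[-.0,0,0.03],O,Q(30)),(back(p,30,.09),O,Q(30))],speed=.036,rot=5); print(status.get_obs()['qpos'])
```

```text
scene 676 [ 6.3194 82.4111 38.4506] [[-57.8896 -43.6459  10.4044]
 [ 65.1412 110.1715  54.8083]]
top 732 [-1.95   33.7936 34.3935] [[ -73.0012 -118.9054   10.1349]
 [  72.0334  101.5571   54.2215]]
t 29.7833 at [ 0.4202 -0.0912  0.3561] [179.989    0.0263  84.8886] F [ 0.2878 -1.0525 -0.5744] w 0.0857
n=8 turn/row [-0.24, -3.74, -0.91] shift/row [[0.0348, 0.007, -0.0004], [0.0346, 0.0076, -0.0026], [0.0343, 0.0082, -0.0049], [0.0337, 0.0087, -0.007], [0.0331, 0.0093, -0.0092], [0.0322, 0.0098, -0.0113], [0.0313, 0.0104, -0.0133], [0.0302, 0.0109, -0.0153]]
n=2 turn/row [0.0, 0.0, 0.0] shift/row [[0.0075, -0.0, 0.023]]
[-25.7488  -9.4975  31.6789 117.2132   5.2875  70.9538  88.7376]
```

View pics/t1.png

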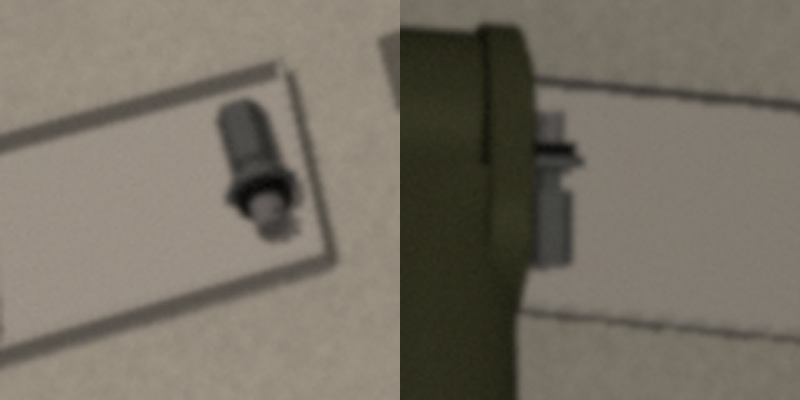

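{"op": "jog_arm", "data": {
  "rows": [
    [0,0.035,0.007,-0.0005,-0.24,-3.74,-0.91],
    [0,0.0345,0.0075,-0.0025,-0.24,-3.74,-0.91],
    [0,0.0345,0.008,-0.005,-0.24,-3.74,-0.91],
    [0,0.0335,0.0085,-0.007,-0.24,-3.74,-0.91],
    [0,0.033,0.0095,-0.009,-0.24,-3.74,-0.91],
    [0,0.032,0.01,-0.0115,-0.24,-3.74,-0.91],
    [0,0.0315,0.0105,-0.0135,-0.24,-3.74,-0.91],
    [0,0.03,0.011,-0.0155,-0.24,-3.74,-0.91],
    [0,0.0075,0,0.023,0,0,0],
    [0,0.0075,0,0.023,0,0,0],
    [0,0,0,0,0,0,0],
    [0,0,0,0,0,0,0]
  ]
}}

```text
time_s: 30.78
tool_pos: [0.5025, 0.1687, 0.3119]
tool_rot: [-179.8, 30.1, 92.1]
force: [-0.3, -0.3, 0.2]
grip_width: 0.0869
```

Run:
```python
from h import *
p=plug(1); plan([(p,O,Q(30))],speed=.036); print(status.get_obs()['qpos'])
D={}
for c in('scene','top'):
    D[c]=shot(c)[1]
    X=L(cloud(c,D[c]).reshape(-1,3))
    m=(abs(X[:,0]+85)<28)&(abs(X[:,1]-40)<22)&(X[:,2]>150)&(X[:,2]<190); q=X[m]
    if len(q):print(c,len(q),'handle',q.mean(0),np.percentile(q,[3,97],axis=0))
    for y in(-130,0):
        m=(X[:,0]>-192)&(X[:,0]<-140)&(abs(X[:,1]-y)<20)&(X[:,2]>90)&(X[:,2]<110); q=X[m]
        if len(q):print(c,y,len(q),q.mean(0),q.min(0))
```

```text
t 30.7833 at [0.5025 0.1687 0.3119] [-179.8189   30.1098   92.093 ] F [-0.3103 -0.3106  0.2123] w 0.0869
n=3 turn/row [-0.09, 0.04, -0.06] shift/row [[0.0009, -0.0001, 0.0295], [0.0009, -0.0002, 0.0295], [0.0008, -0.0002, 0.0295]]
[-41.244   13.0785  12.3027 104.2057  24.2421  78.7326  55.0066]
scene 274 handle [-84.1619  36.0308 165.1781] [[-111.0243   25.8525  153.2113]
 [ -60.5528   50.2209  171.5793]]
scene -130 218 [-165.0376 -131.3891   97.1227] [-191.5529 -144.6227   90.0998]
scene 0 199 [-165.2853   -2.3796   97.0516] [-190.8127  -15.7832   90.0268]
top 209 handle [-79.0951  39.7506 165.9126] [[-100.0096   27.4103  152.8285]
 [ -60.3057   51.7929  171.4902]]
top -130 232 [-164.7338 -128.7308   96.5644] [-190.2037 -143.2839   90.3024]
top 0 140 [-171.662    -2.9204   96.4857] [-189.7319  -13.473    90.2989]
```

{"op": "jog_arm", "data": {
  "rows": [
    [0,0.001,0,0.0295,0,0,0],
    [0,0.001,0,0.0295,0,0,0],
    [0,0.0005,-0.0005,0.0295,0,0,0],
    [1,0,0,0,0,0,0],
    [1,0,0,0,0,0,0],
    [1,0,0,0,0,0,0],
    [1,0,0,0,0,0,0],
    [1,0,0,0,0,0,0],
    [1,0,0,0,0,0,0],
    [1,0,0,0,0,0,0],
    [1,0,0,0,0,0,0],
    [1,0,0,0,0,0,0]
  ]
}}

```text
time_s: 31.88
tool_pos: [0.5032, 0.1287, 0.2348]
tool_rot: [-180.0, 30.0, 92.2]
force: [0.0, -0.1, -0.2]
grip_width: 0.0352
```

{"op": "jog_arm", "data": {
  "rows": [
    [1,0,0,0,0,0,0],
    [1,0,0,0,0,0,0],
    [1,0,0,0,0,0,0]
  ]
}}

```text
time_s: 32.13
tool_pos: [0.5031, 0.1289, 0.2345]
tool_rot: [-180.0, 29.9, 92.2]
force: [-1.1, 1.8, -0.9]
grip_width: 0.0313
```

{"op": "jog_arm", "data": {
  "rows": [
    [1,0.015,-0.00035,0.00065,0,-5,0],
    [1,0.015,-0.00035,0.00065,0,-5,0],
    [1,0.015,-0.00035,0.00065,0,-5,0],
    [1,0.015,-0.00035,0.00065,0,-5,0],
    [1,0.015,-0.00035,0.00065,0,-5,0],
    [1,0.015,-0.00035,0.00065,0,-5,0],
    [1,0,0,0,0,0,0]
  ]
}}

```text
time_s: 32.72
tool_pos: [0.4981, 0.1935, 0.1695]
tool_rot: [-179.7, 60.5, 92.7]
force: [-1.0, 3.4, 4.0]
grip_width: 0.0316
```

Run:
```python
from h import *
plan([(plug(1,-169),O,Q(60))]); print(status.get_obs()['qpos'])
```

```text
t 32.7167 at [0.4981 0.1935 0.1695] [-179.7103   60.4754   92.7028] F [-0.9592  3.4001  3.9942] w 0.0316
n=1 turn/row [0.06, 0.48, 0.2] shift/row [[-0.0034, 0.0004, 0.0029]]
[-50.1409  34.296   14.3462 104.3184  39.2236  84.7295  37.6022]
```

{"op": "jog_arm", "data": {
  "rows": [
    [0,0,0,0,0,0,0],
    [0,0,0,0,0,0,0],
    [0,0,0,0,0,0,0],
    [0,0,0,0,0,0,0],
    [0,-0.0035,0.0005,0.0025,0,0,0],
    [0,-0.015,0,0.00065,0,5,0],
    [0,-0.015,0,0.00065,0,5,0],
    [0,-0.015,0,0.00065,0,5,0],
    [0,-0.015,0,0.00065,0,5,0],
    [0,-0.015,0,0.00065,0,5,0],
    [0,-0.015,0,0.00065,0,5,0],
    [0,-0.015,0,0.00065,0,5,0]
  ]
}}

```text
time_s: 33.72
tool_pos: [0.5022, 0.1101, 0.2449]
tool_rot: [179.9, 24.7, 92.1]
force: [0.6, 0.8, -0.8]
grip_width: 0.0862
```

{"op": "jog_arm", "data": {
  "rows": [
    [0,-0.015,0,0.00065,0,5,0],
    [0,-0.015,0,0.00065,0,5,0],
    [0,-0.015,0,0.00065,0,5,0],
    [0,-0.015,0,0.00065,0,5,0],
    [0,-0.015,0,0.00065,0,5,0],
    [0,0.003,-0.0005,0.002,0,0,0],
    [0,0,0,0,0,0,0]
  ]
}}

```text
time_s: 34.3
tool_pos: [0.5039, 0.0403, 0.2577]
tool_rot: [-180.0, 0.0, 91.9]
force: [-0.6, 0.3, -0.9]
grip_width: 0.0872
```

Run:
```python
from h import *
plan([(plug(1,-169),O,Q(0))])
```

```text
t 34.3 at [0.5039 0.0403 0.2577] [-179.9762    0.034    91.937 ] F [-0.5701  0.295  -0.8669] w 0.0872
n=1 turn/row [-0.02, 0.03, -0.36] shift/row [[0.0002, 0.0008, 0.0007]]
```

{"op": "jog_arm", "data": {
  "rows": [
    [1,0,0,0.0005,0,0,-0.3],
    [1,0,0,0,0,0,0],
    [1,0,0,0,0,0,0],
    [1,0,0,0,0,0,0],
    [1,0,0,0,0,0,0],
    [1,0,0,0,0,0,0],
    [1,0,0,0,0,0,0],
    [1,0,0,0,0,0,0],
    [1,0,0,0,0,0,0],
    [1,0,0,0,0,0,0],
    [1,0,0,0,0,0,0],
    [1,0,0,0,0,0,0]
  ]
}}

```text
time_s: 35.3
tool_pos: [0.5044, 0.0417, 0.2571]
tool_rot: [-180.0, -0.0, 92.5]
force: [0.1, 1.3, -0.3]
grip_width: 0.0317
```

{"op": "jog_arm", "data": {
  "rows": [
    [1,0.015,-0.00035,0.00065,0,-5,0],
    [1,0.015,-0.00035,0.00065,0,-5,0],
    [1,0.015,-0.00035,0.00065,0,-5,0],
    [1,0.015,-0.00035,0.00065,0,-5,0],
    [1,0.015,-0.00035,0.00065,0,-5,0],
    [1,0.015,-0.00035,0.00065,0,-5,0],
    [1,0,0,0,0,0,0]
  ]
}}

```text
time_s: 35.88
tool_pos: [0.4983, 0.1298, 0.2329]
tool_rot: [-179.9, 30.3, 92.8]
force: [1.5, -2.6, 3.7]
grip_width: 0.0315
```

{"op": "jog_arm", "data": {
  "rows": [
    [1,0.015,-0.00035,0.00065,0,-5,0],
    [1,0.015,-0.00035,0.00065,0,-5,0],
    [1,0.015,-0.00035,0.00065,0,-5,0],
    [1,0.015,-0.00035,0.00065,0,-5,0],
    [1,0.015,-0.00035,0.00065,0,-5,0],
    [1,0.015,-0.00035,0.00065,0,-5,0],
    [1,0,0,0,0,0,0]
  ]
}}

```text
time_s: 36.47
tool_pos: [0.4935, 0.1913, 0.1687]
tool_rot: [-179.5, 60.2, 93.1]
force: [-0.2, 0.6, 1.6]
grip_width: 0.0313
```

Run:
```python
from h import *
plan([(plug(1,-173),O,Q(60))]); print(status.get_obs()['qpos'])
```

```text
t 36.4667 at [0.4935 0.1913 0.1687] [-179.5335   60.2041   93.0641] F [-0.2467  0.5636  1.6368] w 0.0313
n=1 turn/row [0.2, 0.21, 0.38] shift/row [[-0.0031, 0.0011, 0.0007]]
[-49.4608  33.7094  13.3088 105.1184  39.6026  84.5562  37.1271]
```

{"op": "jog_arm", "data": {
  "rows": [
    [0,0,0,0,0,0,0],
    [0,0,0,0,0,0,0],
    [0,0,0,0,0,0,0],
    [0,0,0,0,0,0,0],
    [0,-0.003,0.001,0.0005,0,0,0],
    [0,-0.015,0,0.00065,0,5,0],
    [0,-0.015,0,0.00065,0,5,0],
    [0,-0.015,0,0.00065,0,5,0],
    [0,-0.015,0,0.00065,0,5,0],
    [0,-0.015,0,0.00065,0,5,0],
    [0,-0.015,0,0.00065,0,5,0],
    [0,-0.015,0,0.00065,0,5,0]
  ]
}}

```text
time_s: 37.47
tool_pos: [0.4982, 0.1113, 0.2451]
tool_rot: [179.9, 24.6, 92.4]
force: [0.2, -1.5, -0.9]
grip_width: 0.0866
```

{"op": "jog_arm", "data": {
  "rows": [
    [0,-0.015,0,0.00065,0,5,0],
    [0,-0.015,0,0.00065,0,5,0],
    [0,-0.015,0,0.00065,0,5,0],
    [0,-0.015,0,0.00065,0,5,0],
    [0,-0.015,0,0.00065,0,5,0],
    [0,0.003,-0.0005,0.003,0,0,0],
    [0,0,0,0,0,0,0]
  ]
}}

```text
time_s: 38.05
tool_pos: [0.5002, 0.0414, 0.2566]
tool_rot: [-180.0, 0.0, 92.3]
force: [-0.5, 1.2, -0.1]
grip_width: 0.0874
```

Run:
```python
from h import *
plan([(plug(1,-173),O,Q(0))])
```

```text
t 38.05 at [0.5002 0.0414 0.2566] [-179.9844    0.0202   92.2501] F [-0.5049  1.2097 -0.1448] w 0.0874
n=1 turn/row [-0.02, 0.02, -0.05] shift/row [[-0.0011, 0.0005, -0.0004]]
```

{"op": "jog_arm", "data": {
  "rows": [
    [1,0,0,0,0,0,0],
    [1,0,0,0,0,0,0],
    [1,0,0,0,0,0,0],
    [1,0,0,0,0,0,0],
    [1,0,0,0,0,0,0],
    [1,0,0,0,0,0,0],
    [1,0,0,0,0,0,0],
    [1,0,0,0,0,0,0],
    [1,0,0,0,0,0,0],
    [1,0,0,0,0,0,0],
    [1,0,0,0,0,0,0]
  ]
}}

```text
time_s: 38.97
tool_pos: [0.5007, 0.0425, 0.2565]
tool_rot: [-180.0, -0.0, 92.5]
force: [-0.5, 0.1, 0.5]
grip_width: 0.0312
```

{"op": "jog_arm", "data": {
  "rows": [
    [1,0.015,-0.00035,0.00065,0,-5,0],
    [1,0.015,-0.00035,0.00065,0,-5,0],
    [1,0.015,-0.00035,0.00065,0,-5,0],
    [1,0.015,-0.00035,0.00065,0,-5,0],
    [1,0.015,-0.00035,0.00065,0,-5,0],
    [1,0.015,-0.00035,0.00065,0,-5,0],
    [1,0.009,0,0.0002,0,-3,0],
    [1,0,0,0,0,0,0]
  ]
}}

```text
time_s: 39.63
tool_pos: [0.4945, 0.1372, 0.2281]
tool_rot: [-179.9, 33.3, 92.7]
force: [0.8, -3.6, 3.5]
grip_width: 0.0312
```

{"op": "jog_arm", "data": {
  "rows": [
    [1,0,-0.002,0,0,0,0],
    [1,0,-0.003,0,0,0,0],
    [1,0,0,0,0,0,0]
  ]
}}

```text
time_s: 39.88
tool_pos: [0.4889, 0.1353, 0.229]
tool_rot: [-179.9, 32.8, 92.4]
force: [-0.5, -0.3, -1.2]
grip_width: 0.0313
```

{"op": "jog_arm", "data": {
  "rows": [
    [1,0,-0.006,0,0,0,0],
    [1,0,-0.008,0,0,0,0],
    [1,0,-0.01,0,0,0,0],
    [1,0,-0.01,0,0,0,0],
    [1,0,-0.01,0,0,0,0],
    [1,0,-0.008,0,0,0,0],
    [1,0,0,0,0,0,0]
  ]
}}

```text
time_s: 40.47
tool_pos: [0.4357, 0.1337, 0.2287]
tool_rot: [-179.9, 33.0, 92.6]
force: [0.6, 0.1, -1.7]
grip_width: 0.0313
```

Run:
```python
from h import *
o=status.get_obs(); p=o['tool_pos']; 
g=p+R.from_euler('xyz',o['tool_rot'],degrees=True).apply([0,0,O]); print('axis pt',g,L(g))
A=[180,0,84.7]
plan([(g+[0,0,.13],O,Q(33)),(g+[0,-.15,.13],O,Q(0)),(tr(-36,0,150),O,A),(tr(-36,0,36),O,A)],speed=.036,rot=6.5)
I,D=shot('scene'); X=L(cloud('scene',D).reshape(-1,3)); y=L(g)[1]
m=(X[:,0]>-260)&(X[:,0]<-115)&(abs(X[:,1]-y)<22)&(X[:,2]>65)&(X[:,2]<115); q=X[m]
print(len(q),[ (x,q[abs(q[:,0]-x)<6].mean(0).round(1)) for x in range(-250,-115,10) if (abs(q[:,0]-x)<6).any()])
```

```text
axis pt [0.4395 0.0402 0.0843] [-234.1889    2.3227   84.3352]
t 40.4667 at [0.4357 0.1337 0.2287] [-179.8666   32.9528   92.5943] F [ 0.6024  0.0823 -1.6785] w 0.0313
n=4 turn/row [0.01, -0.01, 0.06] shift/row [[-0.0176, -0.0, -0.0273]]
n=7 turn/row [0.0, 4.71, -0.0] shift/row [[-0.0313, -0.0009, 0.0156], [-0.0325, -0.0009, 0.013], [-0.0335, -0.0009, 0.0103], [-0.0342, -0.0009, 0.0075], [-0.0347, -0.0009, 0.0047], [-0.035, -0.0009, 0.0018], [-0.035, -0.0009, -0.0011]]
n=7 turn/row [0.0, -0.0, 1.09] shift/row [[-0.0323, -0.0075, 0.0092], [-0.0324, -0.0069, 0.0092], [-0.0325, -0.0063, 0.0092], [-0.0327, -0.0056, 0.0092], [-0.0328, -0.005, 0.0092], [-0.0328, -0.0044, 0.0092], [-0.0329, -0.0038, 0.0092]]
n=4 turn/row [0.0, 0.0, 0.0] shift/row [[0.0, -0.0, 0.0285]]
563 [(-250, array([-248.3,   -2.2,   90.3])), (-240, array([-239.3,    5.3,   92.6])), (-230, array([-228.8,    1.2,   93.4])), (-220, array([-221.6,   -5.1,   93.3])), (-210, array([-210.1,   -5.6,   92.4])), (-200, array([-201.5,   -5.4,   88.6])), (-190, array([-187.5,   -0. ,  102.2])), (-180, array([-179.5,   -1. ,  101.2])), (-170, array([-168.8,   -2.9,   94.8])), (-160, array([-161.9,   -6.1,   88.9])), (-150, array([-149.5,   -0.1,   91.6])), (-140, array([-143.6,    1.1,   86.1]))]
```

{"op": "jog_arm", "data": {
  "rows": [
    [1,-0.0175,0,-0.027,0,0,0],
    [1,-0.0175,0,-0.027,0,0,0],
    [1,-0.0175,0,-0.027,0,0,0],
    [1,-0.0175,0,-0.027,0,0,0],
    [1,-0.0315,-0.001,0.0155,0,4.7,0],
    [1,-0.0325,-0.001,0.013,0,4.7,0],
    [1,-0.0335,-0.001,0.0105,0,4.7,0],
    [1,-0.034,-0.001,0.0075,0,4.7,0],
    [1,-0.0345,-0.001,0.0045,0,4.7,0],
    [1,-0.035,-0.001,0.002,0,4.7,0],
    [1,-0.035,-0.001,-0.001,0,4.7,0]
  ]
}}

```text
time_s: 41.43
tool_pos: [0.4407, -0.1119, 0.3859]
tool_rot: [179.9, -0.2, 92.5]
force: [0.7, 0.0, -1.8]
grip_width: 0.0316
```

{"op": "jog_arm", "data": {
  "rows": [
    [1,-0.032,-0.0075,0.009,0,0,1.1],
    [1,-0.0325,-0.007,0.009,0,0,1.1],
    [1,-0.0325,-0.0065,0.009,0,0,1.1],
    [1,-0.033,-0.0055,0.009,0,0,1.1],
    [1,-0.033,-0.005,0.009,0,0,1.1],
    [1,-0.033,-0.0045,0.009,0,0,1.1],
    [1,-0.033,-0.004,0.009,0,0,1.1],
    [1,0,0,0,0,0,0],
    [1,0,0,0,0,0,0]
  ]
}}

```text
time_s: 42.18
tool_pos: [0.3965, -0.3404, 0.3218]
tool_rot: [-179.8, 0.2, 84.5]
force: [-0.8, -0.5, -1.7]
grip_width: 0.0313
```

Run:
```python
from h import *
A=[180,0,84.7]
plan([(tr(-36,0,35),O,A)],speed=.03)
I,D=shot('scene')
o=status.get_obs();gl=LT(o['tool_pos']-[0,0,O])
X=LT(cloud('scene',D).reshape(-1,3)); m=(abs(X[:,1]-gl[1])<35)&(X[:,0]>-110)&(X[:,0]<100)&(X[:,2]>gl[2]-30)&(X[:,2]<gl[2]+30); q=X[m]
print(gl,[ (x,q[abs(q[:,0]-x)<6].mean(0).round(1)) for x in range(-80,100,12) if (abs(q[:,0]-x)<6).any()])
```

```text
t 42.1833 at [ 0.3965 -0.3404  0.3218] [-179.8255    0.1668   84.5035] F [-0.8356 -0.5309 -1.704 ] w 0.0313
n=4 turn/row [-0.04, 0.04, -0.05] shift/row [[0.0007, -0.0001, 0.0287], [0.0007, -0.0001, 0.0287], [0.0007, -0.0001, 0.0287], [0.0007, -0.0001, 0.0287]]
[-34.6135  -1.0172 150.0489] [(-56, array([-53.4, -15. , 153.2])), (-44, array([-42.6,  -8.4, 156.4])), (-32, array([-30.1,  -6.8, 158.8])), (-20, array([-22.2,  -2.7, 158.8])), (-8, array([ -7. ,  -2.4, 155.7])), (4, array([ -0.4,  -2.1, 154.5])), (16, array([ 18.3,  -1.5, 164.5])), (28, array([ 29.3,  -0.8, 158.8])), (40, array([ 38.8,  -3.1, 156.5])), (52, array([ 53.1,  -3.1, 156.2]))]
```

{"op": "jog_arm", "data": {
  "rows": [
    [1,-0.002,0,0.03,0,0,0],
    [1,0,0,0.03,0,0,0],
    [1,0,0,0.027,0,0,0],
    [1,0,0,0.015,0,0,0],
    [1,0,0,0.012,0,0,0],
    [1,0,0,0,0,0,0],
    [1,0,0,0,0,0,0]
  ]
}}

```text
time_s: 42.82
tool_pos: [0.3984, -0.3397, 0.2086]
tool_rot: [180.0, 0.1, 84.9]
force: [0.2, -0.0, -0.9]
grip_width: 0.0314
```

{"op": "jog_arm", "data": {
  "rows": [
    [0.45,0,0,0,0,0,0],
    [0.45,0,0,0,0,0,0],
    [0.45,0,0,0,0,0,0],
    [0.45,0,0,0,0,0,0],
    [0.45,0,0,0,0,0,0],
    [0.45,0,0,0,0,0,0],
    [0.45,0,0,-0.015,0,0,0],
    [0.45,0,0,-0.03,0,0,0],
    [0.45,0,0,-0.035,0,0,0],
    [0.45,0,0,-0.04,0,0,0],
    [0,0,0,-0.03,0,0,0]
  ]
}}

```text
time_s: 43.73
tool_pos: [0.3973, -0.3409, 0.361]
tool_rot: [179.9, 0.1, 84.7]
force: [1.4, -1.1, 0.6]
grip_width: 0.0499
```

{"op": "jog_arm", "data": {
  "rows": [
    [0,0.035,0.01,0,0,0,0],
    [0,0.035,0.015,0,0,0,0],
    [0,0.035,0.02,0,0,0,0],
    [0,0.035,0.02,0,0,0,0],
    [0,0.03,0.01,0,0,0,0],
    [0,0,0,0,0,0,0]
  ]
}}

```text
time_s: 44.23
tool_pos: [0.4909, -0.1703, 0.3578]
tool_rot: [180.0, -0.1, 85.4]
force: [0.4, 0.1, -0.4]
grip_width: 0.0839
```

Run:
```python
from h import *
I={}
I['scene'],D=shot('scene'); I['top'],D2=shot('top')
a=[]
for c in I:
    crop(c,I[c],tr(0,20,0),65,'t2_'+c); a.append(cv2.resize(cv2.imread(f'pics/t2_{c}.png'),(400,400)))
cv2.imwrite('pics/t2.png',np.hstack(a))
p=plug(0); plan([(back(p,-30,.09),O,Q(-30)),(p,O,Q(-30))],speed=.03,rot=5); print(status.get_obs()['qpos'])
```

```text
t 44.3333 at [ 0.4882 -0.1765  0.3579] [-179.9507    0.0849   84.9703] F [-0.7313 -0.944  -0.6315] w 0.0858
n=7 turn/row [0.27, 4.29, -1.03] shift/row [[-0.0058, 0.0047, 0.0066], [-0.0064, 0.0046, 0.0061], [-0.0069, 0.0045, 0.0056], [-0.0074, 0.0044, 0.005], [-0.0078, 0.0043, 0.0044], [-0.0082, 0.0042, 0.0038], [-0.0086, 0.004, 0.0032]]
n=4 turn/row [0.0, 0.0, 0.0] shift/row [[-0.0, 0.0, 0.0225]]
[-24.9537   4.2743  44.1185 106.5575  -3.0567  70.4242 105.0817]
```

View pics/t2.png

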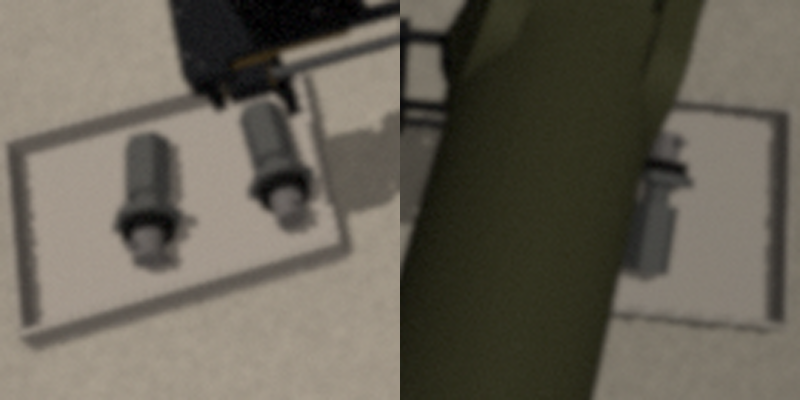

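{"op": "jog_arm", "data": {
  "rows": [
    [0,-0.006,0.0045,0.0065,0.27,4.29,-1.03],
    [0,-0.0065,0.0045,0.006,0.27,4.29,-1.03],
    [0,-0.007,0.0045,0.0055,0.27,4.29,-1.03],
    [0,-0.0075,0.0045,0.005,0.27,4.29,-1.03],
    [0,-0.008,0.0045,0.0045,0.27,4.29,-1.03],
    [0,-0.008,0.004,0.004,0.27,4.29,-1.03],
    [0,-0.0085,0.004,0.003,0.27,4.29,-1.03],
    [0,0,0,0,0,0,0],
    [0,0,0,0,0,0,0]
  ]
}}

```text
time_s: 45.08
tool_pos: [0.5153, -0.2242, 0.3116]
tool_rot: [-179.9, -29.9, 91.8]
force: [-0.4, -0.1, -0.1]
grip_width: 0.087
```

Run:
```python
from h import *
p=plug(0); plan([(p,O,Q(-30))],speed=.03); print(status.get_obs()['qpos'])
```

```text
t 45.0833 at [ 0.5153 -0.2242  0.3116] [-179.8611  -29.8538   91.8018] F [-0.4317 -0.1062 -0.0888] w 0.087
n=4 turn/row [0.03, 0.04, -0.11] shift/row [[0.001, 0.0005, 0.0229], [0.0009, 0.0005, 0.0229], [0.0009, 0.0005, 0.0229], [0.0009, 0.0005, 0.0229]]
[ -5.6708  21.9652  42.5837  98.8143 -37.2667  87.3449 138.5474]
```

{"op": "jog_arm", "data": {
  "rows": [
    [0,0.001,0.0005,0.023,0,0,0],
    [0,0.001,0.0005,0.023,0,0,0],
    [0,0.001,0,0.023,0,0,-0.4],
    [0,0.001,0,0.0225,0,0,0],
    [1,0,0,0,0,0,0],
    [1,0,0,0,0,0,0],
    [1,0,0,0,0,0,0],
    [1,0,0,0,0,0,0],
    [1,0,0,0,0,0,0],
    [1,0,0,0,0,0,0],
    [1,0,0,0,0,0,0],
    [1,0,0,0,0,0,0]
  ]
}}

```text
time_s: 46.08
tool_pos: [0.5157, -0.173, 0.2353]
tool_rot: [179.7, -30.0, 92.6]
force: [-0.3, -0.8, 0.9]
grip_width: 0.0416
```

{"op": "jog_arm", "data": {
  "rows": [
    [1,0,0,0,0,0,0],
    [1,0,0,0,0,0,0],
    [1,0,0,0,0,0,0]
  ]
}}

```text
time_s: 46.33
tool_pos: [0.5156, -0.1731, 0.2349]
tool_rot: [179.7, -30.0, 92.6]
force: [-0.6, -1.6, -0.9]
grip_width: 0.0314
```

Run:
```python
from h import *
plan([(plug(0),O,Q(-30))]); print(status.get_obs()['qpos'])
```

```text
t 46.3333 at [ 0.5156 -0.1731  0.2349] [179.7479 -29.9604  92.5862] F [-0.6058 -1.6234 -0.8625] w 0.0314
n=1 turn/row [0.11, 0.04, 0.25] shift/row [[-0.0023, -0.0003, -0.0002]]
[ -8.5241  24.1524  39.827  105.7871 -40.8818  78.3028 140.5013]
```

Turn −30 → +30.

{"op": "jog_arm", "data": {
  "rows": [
    [1,0.015,-0.00035,0.00065,0,-5,0],
    [1,0.015,-0.00035,0.00065,0,-5,0],
    [1,0.015,-0.00035,0.00065,0,-5,0],
    [1,0.015,-0.00035,0.00065,0,-5,0],
    [1,0.015,-0.00035,0.00065,0,-5,0],
    [1,0.015,-0.00035,0.00065,0,-5,0],
    [1,0,0,0,0,0,0]
  ]
}}

```text
time_s: 46.92
tool_pos: [0.5101, -0.0844, 0.2586]
tool_rot: [179.7, 0.3, 92.8]
force: [0.9, -3.3, 3.2]
grip_width: 0.0312
```

{"op": "jog_arm", "data": {
  "rows": [
    [1,0.015,-0.00035,0.00065,0,-5,0],
    [1,0.015,-0.00035,0.00065,0,-5,0],
    [1,0.015,-0.00035,0.00065,0,-5,0],
    [1,0.015,-0.00035,0.00065,0,-5,0],
    [1,0.015,-0.00035,0.00065,0,-5,0],
    [1,0.015,-0.00035,0.00065,0,-5,0],
    [1,0,0,0,0,0,0]
  ]
}}

```text
time_s: 47.5
tool_pos: [0.5039, 0.0016, 0.2341]
tool_rot: [180.0, 30.3, 92.8]
force: [-0.2, -1.2, 4.0]
grip_width: 0.0315
```

Run:
```python
from h import *
plan([(plug(0,-171.2),O,Q(30))]); print(status.get_obs()['qpos'])
```

```text
t 47.5 at [0.5039 0.0016 0.2341] [179.9515  30.2774  92.7614] F [-0.2013 -1.214   3.9739] w 0.0315
n=1 turn/row [0.28, 0.28, 0.4] shift/row [[-0.0043, 0.0001, 0.0027]]
[-55.0822  15.8644  46.1751 116.4195  22.1153  58.2436  70.4323]
```

{"op": "jog_arm", "data": {
  "rows": [
    [0,0,0,0,0,0,0],
    [0,0,0,0,0,0,0],
    [0,0,0,0,0,0,0],
    [0,0,0,0,0,0,0],
    [0,-0.004,0,0.0025,0,0,0.4],
    [0,-0.015,0,0.00065,0,5,0],
    [0,-0.015,0,0.00065,0,5,0],
    [0,-0.015,0,0.00065,0,5,0],
    [0,-0.015,0,0.00065,0,5,0],
    [0,-0.015,0,0.00065,0,5,0],
    [0,-0.015,0,0.00065,0,5,0],
    [0,-0.015,0,0.00065,0,5,0]
  ]
}}

```text
time_s: 48.5
tool_pos: [0.5077, -0.1083, 0.2584]
tool_rot: [179.4, -5.3, 92.1]
force: [-0.8, -0.9, 0.0]
grip_width: 0.0866
```

{"op": "jog_arm", "data": {
  "rows": [
    [0,-0.015,0,0.00065,0,5,0],
    [0,-0.015,0,0.00065,0,5,0],
    [0,-0.015,0,0.00065,0,5,0],
    [0,-0.015,0,0.00065,0,5,0],
    [0,-0.015,0,0.00065,0,5,0],
    [0,0,0,0,0,0,0],
    [0,0,0,0,0,0,0]
  ]
}}

```text
time_s: 49.08
tool_pos: [0.5098, -0.1797, 0.2344]
tool_rot: [179.6, -29.9, 92.1]
force: [-0.4, -0.3, 0.4]
grip_width: 0.0868
```

Run:
```python
from h import *
plan([(plug(0,-171.2),O,Q(-30))]); print(status.get_obs()['qpos'])
```

```text
t 49.0833 at [ 0.5098 -0.1797  0.2344] [179.6195 -29.8889  92.0722] F [-0.4194 -0.2529  0.3858] w 0.0868
n=1 turn/row [0.49, 0.11, -0.2] shift/row [[0.0035, 0.0015, 0.0025]]
[ -8.6951  24.1018  41.0062 106.2976 -41.0879  78.3289 141.1562]
```

{"op": "jog_arm", "data": {
  "rows": [
    [0,0.0035,0.0015,0.0025,0.5,0,0],
    [1,0,0,0,0,0,0],
    [1,0,0,0,0,0,0],
    [1,0,0,0,0,0,0],
    [1,0,0,0,0,0,0],
    [1,0,0,0,0,0,0],
    [1,0,0,0,0,0,0],
    [1,0,0,0,0,0,0],
    [1,0,0,0,0,0,0],
    [1,0,0,0,0,0,0],
    [1,0,0,0,0,0,0],
    [1,0,0,0,0,0,0]
  ]
}}

```text
time_s: 50.08
tool_pos: [0.5118, -0.1735, 0.2344]
tool_rot: [-180.0, -30.0, 92.4]
force: [0.1, -0.7, -1.4]
grip_width: 0.0316
```

{"op": "jog_arm", "data": {
  "rows": [
    [1,0.015,-0.00035,0.00065,0,-5,0],
    [1,0.015,-0.00035,0.00065,0,-5,0],
    [1,0.015,-0.00035,0.00065,0,-5,0],
    [1,0.015,-0.00035,0.00065,0,-5,0],
    [1,0.015,-0.00035,0.00065,0,-5,0],
    [1,0.015,-0.00035,0.00065,0,-5,0],
    [1,0,0,0,0,0,0]
  ]
}}

```text
time_s: 50.67
tool_pos: [0.5065, -0.0847, 0.2578]
tool_rot: [179.9, 0.2, 92.7]
force: [2.0, -4.4, -0.7]
grip_width: 0.0312
```

{"op": "jog_arm", "data": {
  "rows": [
    [1,0.015,-0.00035,0.00065,0,-5,0],
    [1,0.015,-0.00035,0.00065,0,-5,0],
    [1,0.015,-0.00035,0.00065,0,-5,0],
    [1,0.015,-0.00035,0.00065,0,-5,0],
    [1,0.015,-0.00035,0.00065,0,-5,0],
    [1,0.015,-0.00035,0.00065,0,-5,0],
    [1,0.009,0,0.0002,0,-3,0],
    [1,0,0,0,0,0,0]
  ]
}}

```text
time_s: 51.33
tool_pos: [0.5, 0.0075, 0.2289]
tool_rot: [-179.7, 33.2, 92.7]
force: [0.1, -1.0, 0.1]
grip_width: 0.0316
```

{"op": "jog_arm", "data": {
  "rows": [
    [1,0,-0.002,0,0,0,0],
    [1,0,-0.003,0,0,0,0],
    [1,0,0,0,0,0,0]
  ]
}}

```text
time_s: 51.58
tool_pos: [0.4945, 0.0046, 0.23]
tool_rot: [-179.9, 32.8, 92.2]
force: [0.3, -0.1, -0.1]
grip_width: 0.0316
```

{"op": "jog_arm", "data": {
  "rows": [
    [1,0,-0.006,0,0,0,0],
    [1,0,-0.008,0,0,0,0],
    [1,0,-0.01,0,0,0,0],
    [1,0,-0.01,0,0,0,0],
    [1,0,-0.01,0,0,0,0],
    [1,0,-0.008,0,0,0,0],
    [1,0,0,0,0,0,0]
  ]
}}

```text
time_s: 52.17
tool_pos: [0.4413, 0.0033, 0.2295]
tool_rot: [-179.8, 32.9, 92.4]
force: [-1.0, -0.5, -1.5]
grip_width: 0.0316
```

Run:
```python
from h import *
o=status.get_obs(); p=o['tool_pos']; 
g=p+R.from_euler('xyz',o['tool_rot'],degrees=True).apply([0,0,O]); print('axis pt',g,L(g))
A=[180,0,84.7]
plan([(g+[0,0,.13],O,Q(33)),(g+[0,-.1,.13],O,Q(0)),(tr(-36,-75,150),O,A),(tr(-36,-75,36),O,A)],speed=.036,rot=6.5)
I,D=shot('scene'); X=L(cloud('scene',D).reshape(-1,3)); y=L(g)[1]
m=(X[:,0]>-260)&(X[:,0]<-115)&(abs(X[:,1]-y)<22)&(X[:,2]>65)&(X[:,2]<115); q=X[m]
print(len(q),[ (x,q[abs(q[:,0]-x)<6].mean(0).round(1)) for x in range(-250,-115,10) if (abs(q[:,0]-x)<6).any()]); print(o['qpos'])
```

```text
axis pt [ 0.4448 -0.09    0.0851] [-234.1513 -128.0394   85.0765]
t 52.1667 at [0.4413 0.0033 0.2295] [-179.8395   32.8789   92.4215] F [-0.9643 -0.4801 -1.4881] w 0.0316
n=4 turn/row [-0.02, -0.03, 0.03] shift/row [[-0.0176, -0.0001, -0.0273]]
n=6 turn/row [0.0, 5.5, -0.0] shift/row [[-0.0296, -0.0007, 0.0137], [-0.0308, -0.0007, 0.0108], [-0.0316, -0.0007, 0.0078], [-0.0323, -0.0007, 0.0047], [-0.0326, -0.0007, 0.0016], [-0.0326, -0.0007, -0.0015]]
n=7 turn/row [0.0, -0.0, 1.09] shift/row [[-0.0314, -0.0092, 0.0093], [-0.0316, -0.0086, 0.0093], [-0.0317, -0.008, 0.0093], [-0.0319, -0.0074, 0.0093], [-0.032, -0.0068, 0.0093], [-0.0321, -0.0062, 0.0093], [-0.0323, -0.0056, 0.0093]]
n=4 turn/row [0.0, 0.0, 0.0] shift/row [[0.0, -0.0, 0.0285]]
605 [(-250, array([-246.8, -131.9,   92.8])), (-240, array([-239. , -129.6,   94.7])), (-230, array([-228.9, -129.9,   95.1])), (-220, array([-221.6, -133.6,   93.9])), (-210, array([-209.5, -134.3,   93.5])), (-200, array([-202.2, -134.8,   90. ])), (-190, array([-186.1, -127.4,  104.3])), (-180, array([-179.4, -129.4,  101.5])), (-170, array([-169. , -132.6,   95.1])), (-160, array([-161.8, -135.9,   91.7])), (-150, array([-149.3, -129.8,   93. ])), (-140, array([-144. , -130.3,   86.7]))]
[-62.8493   8.3097  48.9226 124.4759  29.9386  60.9189  61.2206]
```

{"op": "jog_arm", "data": {
  "rows": [
    [1,-0.0175,0,-0.027,0,0,0],
    [1,-0.0175,0,-0.027,0,0,0],
    [1,-0.0175,0,-0.027,0,0,0],
    [1,-0.0175,0,-0.027,0,0,0],
    [1,-0.0295,-0.001,0.0135,0,5.5,0],
    [1,-0.031,-0.001,0.011,0,5.5,0],
    [1,-0.0315,-0.001,0.008,0,5.5,0],
    [1,-0.032,-0.001,0.0045,0,5.5,0],
    [1,-0.0325,0,0.0015,0,5.5,0],
    [1,-0.0325,0,-0.0015,0,5.5,0]
  ]
}}

```text
time_s: 53.05
tool_pos: [0.4467, -0.1918, 0.3874]
tool_rot: [179.7, -0.4, 92.5]
force: [-0.8, -10.4, -21.0]
grip_width: 0.0316
```

{"op": "jog_arm", "data": {
  "rows": [
    [1,-0.0315,-0.009,0.009,0,0,1.1],
    [1,-0.0315,-0.0085,0.009,0,0,1.1],
    [1,-0.0315,-0.008,0.009,0,0,1.1],
    [1,-0.032,-0.0075,0.009,0,0,1.1],
    [1,-0.032,-0.007,0.009,0,0,1.1],
    [1,-0.032,-0.006,0.009,0,0,1.1],
    [1,-0.032,-0.0055,0.009,0,0,1.1],
    [1,0,0,0,0,0,0],
    [1,0,0,0,0,0,0]
  ]
}}

```text
time_s: 53.8
tool_pos: [0.3898, -0.414, 0.3228]
tool_rot: [-179.8, 0.1, 84.3]
force: [-0.4, 0.0, -2.5]
grip_width: 0.0315
```

Run:
```python
from h import *
A=[180,0,84.7]
plan([(tr(-36,-75,36),O,A)],speed=.03)
I,D=shot('scene')
o=status.get_obs();gl=LT(o['tool_pos']-[0,0,O])
X=LT(cloud('scene',D).reshape(-1,3)); m=(abs(X[:,1]-gl[1])<35)&(X[:,0]>-110)&(X[:,0]<100)&(X[:,2]>gl[2]-30)&(X[:,2]<gl[2]+30); q=X[m]
print(gl,[ (x,q[abs(q[:,0]-x)<6].mean(0).round(1)) for x in range(-80,100,12) if (abs(q[:,0]-x)<6).any()])
```

```text
t 53.8 at [ 0.3898 -0.414   0.3228] [-179.7938    0.1151   84.3231] F [-0.4218  0.0288 -2.4693] w 0.0315
n=4 turn/row [-0.05, 0.03, -0.09] shift/row [[0.0005, -0.0001, 0.0287], [0.0004, -0.0001, 0.0287], [0.0004, -0.0001, 0.0287], [0.0004, -0.0002, 0.0287]]
[-33.7433 -74.6655 151.0783] [(-56, array([-53.4, -92.1, 153.6])), (-44, array([-43. , -84.6, 157.8])), (-32, array([-30.1, -79. , 160.5])), (-20, array([-21.9, -76.5, 159.3])), (-8, array([ -7. , -75.5, 156.1])), (4, array([ -0.7, -73.7, 153.4])), (16, array([ 18.3, -74.8, 165. ])), (28, array([ 29.3, -74.4, 159.3])), (40, array([ 39.5, -74.6, 157.5])), (52, array([ 53.1, -77.9, 156.3]))]
```

{"op": "jog_arm", "data": {
  "rows": [
    [1,0.002,0,0.03,0,0,0],
    [1,0,0,0.03,0,0,0],
    [1,0,0,0.027,0,0,0],
    [1,0,0,0.015,0,0,0],
    [1,0,0,0.013,0,0,0],
    [1,0,0,0,0,0,0],
    [1,0,0,0,0,0,0]
  ]
}}

```text
time_s: 54.43
tool_pos: [0.3936, -0.4084, 0.2089]
tool_rot: [180.0, -0.0, 84.8]
force: [0.4, -0.3, -1.2]
grip_width: 0.0315
```

{"op": "jog_arm", "data": {
  "rows": [
    [0.45,0,0,0,0,0,0],
    [0.45,0,0,0,0,0,0],
    [0.45,0,0,0,0,0,0],
    [0.45,0,0,0,0,0,0],
    [0.45,0,0,0,0,0,0],
    [0.45,0,0,0,0,0,0],
    [0.45,0,0,-0.015,0,0,0],
    [0.45,0,0,-0.03,0,0,0],
    [0.45,0,0,-0.035,0,0,0],
    [0.45,0,0,-0.04,0,0,0],
    [0,0,0,-0.03,0,0,0]
  ]
}}

```text
time_s: 55.35
tool_pos: [0.3919, -0.4099, 0.3621]
tool_rot: [179.9, 0.1, 84.6]
force: [1.2, -0.1, -0.6]
grip_width: 0.05
```

{"op": "jog_arm", "data": {
  "rows": [
    [0,0.035,0,-0.01,0,0,0],
    [0,0.035,0,-0.01,0,0,0],
    [0,0.035,0,-0.01,0,0,0],
    [0,0.035,0,-0.01,0,0,0],
    [0,0.035,0,-0.01,0,0,0],
    [0,0.035,0,-0.01,0,0,0],
    [0,0.035,0,0,0,0,0],
    [0,0.035,0,0,0,0,0],
    [0,0.035,0,0,0,0,0],
    [0,0,0,0,0,0,0],
    [0,0,0,0,0,0,0]
  ]
}}

```text
time_s: 56.27
tool_pos: [0.4215, -0.0946, 0.419]
tool_rot: [180.0, 0.0, 84.9]
force: [-0.7, -1.0, 0.2]
grip_width: 0.0871
```

Run:
```python
from h import *
plan([])
I={};D={}
for c in('scene','top'):
    I[c],D[c]=shot(c,c+'_end'); X=cloud(c,D[c]).reshape(-1,3); Y=L(X)
    m=(abs(Y[:,0]+85)<28)&(abs(Y[:,1]-40)<22)&(Y[:,2]>150)&(Y[:,2]<190); q=Y[m]; print(c,len(q),'handle',q.mean(0),np.percentile(q,[3,97],axis=0)) if len(q) else 0
    m=(abs(Y[:,0]+5)<12)&(abs(Y[:,1]-40)<12)&(Y[:,2]>140)&(Y[:,2]<190); q=Y[m]; print(c,len(q),'tip',q.mean(0),q.max(0)) if len(q) else 0
    m=(abs(Y[:,0]+37)<6)&(abs(Y[:,1]-100)<70)&(Y[:,2]>150)&(Y[:,2]<210); q=Y[m]; print('bar slope',np.polyfit(q[:,1],q[:,2],1)) if len(q) else 0
    Z=LT(X)
    for y in(-75,0,78):
        m=(abs(Z[:,0])<84)&(abs(Z[:,1]-y)<35)&(Z[:,2]>14)&(Z[:,2]<90); q=Z[m]; print(c,y,len(q),q.mean(0),np.percentile(q,[2,98],axis=0).round().tolist()) if len(q) else 0
cv2.imwrite('pics/end.png',np.vstack([I['scene'][120:320,:,::-1],I['top'][100:300,:,::-1]]))
lm(['jar','dish','forceps'])
```

```text
t 56.2667 at [ 0.4215 -0.0946  0.419 ] [179.9959   0.0044  84.8656] F [-0.6533 -0.9689  0.2151] w 0.0871
scene 272 handle [-84.2105  36.0206 165.1356] [[-110.9704   25.6778  153.0688]
 [ -60.6427   50.3469  171.7416]]
scene 33 tip [ -8.6783  37.5013 171.3353] [  0.0843  43.2253 174.7883]
bar slope [ -0.0001 175.9251]
scene -75 713 [  8.3173 -81.1414  39.5303] [[-54.0, -102.0, 21.0], [58.0, -62.0, 55.0]]
scene 0 667 [  6.8633 -13.08    39.6489] [[-55.0, -33.0, 21.0], [58.0, 5.0, 55.0]]
scene 78 634 [ 6.6474 87.6281 39.7302] [[-54.0, 66.0, 24.0], [58.0, 109.0, 55.0]]
top 281 handle [-86.1587  39.3167 164.9686] [[-111.1196   27.3824  155.2501]
 [ -60.5918   51.8711  171.2859]]
top 29 tip [ -7.4093  39.8514 171.0942] [  2.1723  43.4451 175.6662]
bar slope [ -0.0209 175.1261]
top -75 657 [  0.0353 -79.4885  39.2125] [[-53.0, -100.0, 24.0], [56.0, -62.0, 54.0]]
top 0 644 [ -1.1174 -11.0277  39.3804] [[-54.0, -30.0, 24.0], [55.0, 6.0, 54.0]]
jar scene [(array([215. , 474.2]), 0.63)]
jar top [(array([156. , 188.1]), 0.84), (array([241.5, 465.5]), 0.7), (array([159. , 305.5]), 0.35)]
   -> [0.6768 0.3633 0.0066] {'scene': array([-0.1,  0.5]), 'top': array([0.2, 0.4])}
dish scene [(array([337.8, 188.7]), 0.95)]
dish top [(array([157.6, 467.7]), 0.56)]
   -> [ 0.6814 -0.3909 -0.0072] {'scene': array([-0.6,  2.9]), 'top': array([0.1, 2.5])}
forceps scene [(array([240.6, 178.5]), 0.53), (array([170.2, 305.4]), 0.46)]
forceps top [(array([164.7, 284.2]), 0.68), (array([276.9, 318. ]), 0.59)]
   -> [ 0.6081 -0.1102  0.405 ] {'scene': array([-74.2,  99.6]), 'top': array([-34. ,  99.7])}
```

View pics/end.png

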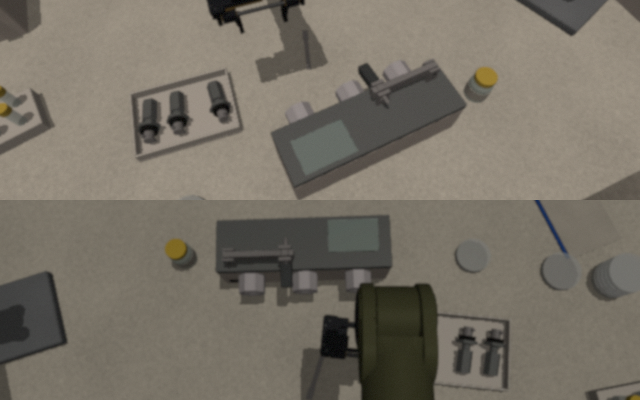

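```bash
python3 -c "
from h import *
print(env.sign_off())"
```

```text
the job is handed in; nothing more can be done
None
```

I finished the job and handed it in at about 56 s of the 210 s allowed. The sign-off gave no verdict.

**What I did**
- **Latch and pin:** I swung the bar down into its bracket, then pushed the pin through bracket and bar until the handle pressed on the bracket. I stopped there at about 17 N.
- **Plugs:** All three ports had plugs. I unscrewed each one about 120° anticlockwise, drew it straight out and laid it on the tray floor. The left and middle plugs took three turns each, the right one two.

**Last checks before sign-off**
- **Latch:** the bar reads level, with a slope of 0.00 from one camera and 0.02 from the other.
- **Pin:** the tip is about 55 mm beyond the bracket's front face, and the end of the handle is where a fully seated pin would put it. The handle sags a few millimetres because of play in the hole.
- **Plugs:** all three lie flat in the tray, at about −80, −12 and +87 mm across it. The left plug's position comes from one camera only, because the arm hid it from the top camera.
- **Bystanders:** the jar and dish read within about 13 mm of where they started, which is about the noise of those measurements. The forceps look undisturbed in the pictures.

**What disagreed:** the networks gave wrong positions for the forceps at the end and for the pin tip after insertion. I went by the depth data for the pin and the pictures for the forceps.

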